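# Lock the hand winch with its cross-pin

### The arm

A 6-joint arm with a two-finger parallel gripper is mounted at the origin on the work surface. World frame = base frame: x ahead of the robot, y to its left, z up, the work surface at z = 0. Lengths are in m, angles in rad, forces in N, time in s.
With the tool pointing down it reaches from about 0.375 to 0.9 m from the base axis. Payload 3.1 kg.
Tool frame: the origin (TCP) lies midway between the tips of the shut fingers; the grasp point (between the pads) lies 19 mm behind it (manip.hold_point_z is the distance from the TCP to the grasp point, in m); x points along the fingers, y is the direction in which the jaws open and shut, and the axes are right-handed (so a half turn about x gives the same grasp; the last joint's range is limited). The gripper opens to 85 mm and grips with 20 to 120 N. Pads are 22 mm wide; open, the fingers measure 114 mm over their backs; the gripper's body (76 mm by 85 mm) begins 54 mm behind the grasp point. The pads swing forward as they close: fully open they stand 13 mm farther back than shut.
Start: joints at [0.977, 0.527, 1.433, -0, 1.181, -0.178], TCP at [0.252, 0.572, 0.231] pointing down, gripper open.
Joint ranges: [-3.08, 3.08], [-0.75, 2.2], [0.22, 2.44], [-1.43, 4.57], [0, 2.65], [-2.85, 2.85]. Speed limits (rad/s): [2.79, 2.79, 3.14, 3.14, 3.14, 3.14].

### API

Orientations are given as a unit quaternion [x, y, z, w].
In Python, from station import manip, snapshot gives the robot as it stands.
- The arm moves only by the shell command python3 -m crank 'ROWS' [FORCE]. ROWS is JSON, a list of rows, each a list of 5 numbers: the finger opening in m, from 0 to 0.0854, then the shift along the tool's x, y, z in m, then the turn about the tool's x in rad. In form: [[grip, tx, ty, tz, yaw], ...]. A call has 1 to 5 rows; each row shifts and turns the commanded pose from where the row before left it, along the tool's axes as they then stand; what a row does not reach is not made up. A row lasts 1/10 s, in which the tool goes at most 50 mm and 8.59 degrees, less where a joint would pass 70% of its speed; a pose out of reach is approached as far as the arm can. A call is refused whole if a number of a shift passes 0.05 or a number of a turn 0.15, either way. A call with a gripper value outside its range is refused whole. The fingers move at their own pace and stop on an object; FORCE is the grip in N (left out, the last holds). Time passes only in rows, so rows that do not move let the fingers close. It gives the time, the measured TCP pose, the force and the opening at its end, in the units of the state.
- manip.sense(): the state, without advancing time (a new reading comes with each control period).
- snapshot(name): name is "scene" or "top" or "wrist"; returns a dict with "image" (400x640x3 uint8, blue, green, red), "range_z" (400x640 float32, m along the optical axis (not along the pixel's ray), 0 where there is no reading), "vertical_fov" (degrees; the focal length in pixels is half the picture's height over the tangent of half this angle, whatever the lens; pixels are square), "cx", "cy" (the principal point, pixels), "extrinsics" (4x4, takes a point from world to camera coordinates); the wrist camera has in their place "T_tool_cam" (4x4, takes a point from camera to tool coordinates, whose origin is the TCP and whose axes are the tool frame's). Camera axes: x right, y up, looking along -z (the intrinsics and any distortion apply to the point x, -y, -z); pixel columns grow to the right and rows downward; lengths in m; the calibration is good to about 2 mm. A picture is of the moment at which its call begins: read the wrist's pose just before it.
- manip.sign_off(): hands the job in, once; it reports no verdict.
The state is a dict: "t": time; "q": joint angles; "qd": joint speeds; "tau": joint torques, N m; "tcp_pos": TCP position; "tool_rot": TCP orientation; "force": force on the tool from outside, world axes, zero at the start; "ft_torque": the same for the moment, N m; "finger_gap": opening from 0.0 (shut) to 1.0 (fully open).
Only numpy, scipy, OpenCV 4.12 (cv2) and the standard library are available. Lean on these libraries where they do the work, as an engineer would, in place of code of your own. Each camera call takes 0.05 s, during which the arm holds its last target.

### The job

Lock the hand winch: stand the round-headed steel lock pin upright in the hole on top of the winch housing so that it rests on the shaft, and let go of it. Then turn the crank gently, swinging its grip up and over away from the robot, until you feel the pin drop into the shaft's hidden cross-hole and catch, and stop there without straining the pin. Finally press the pin down gently, past its spring catch, until its collar sits fully home on the housing, and leave the hex bolt, the cup and the wrench head where they are.

Things in the scene. Friction and masses are not known exactly. Their poses are not given: they have to be found in the camera images.
- pin_head (a point): Loose steel lock pin, 0.11 to 0.18 kg. The point is the centre of its plain round head (24 mm diameter, 44 mm high: grasp here), z up the pin. Below the head: collar 32 mm diameter, 5 mm thick, then a 12 mm round shank 82 mm long whose last 3 mm taper to 9 mm. Head's top 22 mm above this point, collar's underside 27 mm below, tip 109 mm below.
- pin_collar (a point): Centre of the underside of the pin's collar, 82 mm above its tip, 27 mm below pin_head.
- rack: Fixed wooden rack, 60 x 110 x 60 mm (x, y, z), origin under its centre. Two holes 55 mm apart along its y, 50 mm deep: the lock pin stands upright in one, the bolt in the other; which is which varies.
- bore (a point): Mouth centre of the vertical hole in the flat housing top, 110 mm above the table. z up, y along the shaft to the crank, x level, away from the robot. Hole 14 mm wide, 32 mm deep, 3 mm chamfer. Below it is the 44 mm shaft, axis 55 mm under this point. Turned wrong, the shaft holds the pin's tip up: collar about 49 mm above the face. Home: collar on this face, a hard stop.
- winch: Fixed hand winch: grey steel housing 66 x 72 mm, 110 mm high, crank on its +y side, empty spool on its -y side. Origin on the table below the hole. Inside, the shaft has one hidden 14 mm cross-hole. When that comes under the pin, the pin falls about 12 mm by its weight onto two spring balls; pushing on past these takes 5 to 12 N, over 37 mm.
- crank: Crank and shaft; origin on the axis, 55 mm below bore; y along the shaft to the grip, z up the arm. Starts leaning 1.0 to 1.15 rad from upright to the robot; swing over away from it (positive about y). The cross-hole comes under the pin between 0.5 rad short of and 0.8 rad past upright, unknown: feel it. Stays where left. Takes 1 to 6 N at the grip; stops at 1.25 rad.
- crank_grip (a point): Middle of the crank's grip: black bar 18 mm diameter, 60 mm long along y, 65 mm from the axis, 84 mm from the bore along the shaft; free all round, spins on its spindle. Once the pin has caught, the crank stops dead (slack about 0.1 rad): more than about 10 N here (50 N on the pin) strains the pin. Crank let go, the pin's push turns the shaft the last bit into line.
- bolt_head (a point): Bystander: loose bolt, hex head 25 mm wide, 13 mm high (the point is its centre), standing in the rack's other hole, its head lower than the pin's.
- cup: Bystander: loose translucent green plastic cup, 72 mm wide, 100 mm high; origin under its centre.
- wrench_head: Bystander: loose black torque wrench head on rubber feet, 44 mm round head with a 90 mm neck, up to 45 mm high; origin under the round head.

How it is judged:
On the way, in this order (a step that is already met when the one before it is completed fails the run):
1. the pin stands in the hole on top of the housing, resting on the shaft, let go (z of pin_collar in the frame of bore between 0.0445 and 0.054 m and horizontal distance between pin_collar and bore below 0.009 m and angle between pin_head's own z axis and vertical below 0.2 rad and contact force between the fingers and pin below 0.1 N), for 0.2 s.
2. the crank has been turned and the pin has dropped into the shaft's cross-hole (z of pin_collar in the frame of bore below 0.0435 m and distance of crank_grip from where it was at the start of the episode above 0.03 m), for 0.1 s.
At the end, for the whole second after the job is handed in: The pin is through the shaft with its collar seated on the housing (underside within 3 mm of the top face, within 4 mm of the hole's centre, upright within 0.1 rad), at rest and released (z of pin_collar in the frame of bore below 0.003 m and horizontal distance between pin_collar and bore below 0.004 m and angle between pin_head's own z axis and vertical below 0.1 rad and linear speed of pin below 0.02 m/s); the robot touches nothing.
It fails at once if the pin is strained against the shaft: more than 50 N between them (turning on after it caught, or forcing it down on the bare shaft) (contact force between pin and crank above 50 N).
It fails at once if the pin is slammed or forced: more than 100 N between it and the winch housing (contact force between pin and winch above 100 N).
It fails at once if the bolt, cup or wrench head is moved more than 25 mm (distance of any of bolt_head, cup, wrench_head from where it was at the start of the episode above 0.025 m).
It also fails if it takes over 72 s, if anything falls off the work surface, if the arm or the gripper's body presses on something with over 40 N, if the wrist force passes 120 N, or if a joint passes its speed limit or range.

## Working session

There is one attempt and no reset: what is moved stays moved. The work goes in short steps, Python scripts to look and compute and a shell command to move; the robot and the scene stay as the last step left them, time stands still between calls to the robot, and variables do not carry over. Pictures are saved under pics/ and viewed, and the job is handed in when it is done.

```bash
ls; mkdir -p pics
cat > h.py <<'E'
import numpy as np,cv2
from station import manip,snapshot
def shot(n,f):
    s=manip.sense(); d=snapshot(n); cv2.imwrite('pics/'+f,d['image']); np.savez('pics/'+f+'.npz',pos=s['tcp_pos'],rot=s['tool_rot'],**d); return d
E
python3 - <<'E'
from h import *
print(manip.sense(), manip.hold_point_z)
for n in ['scene','top','wrist']:
    d=shot(n,n+'0.png'); print(n,[ (k,d[k]) for k in d if k not in('image','range_z')])
E
```

```text
pics
{'t': 0.0, 'q': array([ 9.76460861e-01,  5.28491828e-01,  1.43390833e+00,  2.12739879e-05,
        1.18143809e+00, -1.78497472e-01]), 'qd': array([-0.00074673, -0.0017448 , -0.00014407,  0.00175154,  0.00130006,
        0.0013471 ]), 'tau': array([ 9.21888641e-04, -4.42344153e+01, -1.78027189e+01, -2.25807339e-04,
        8.30949488e-03,  4.05235951e-06]), 'tcp_pos': array([0.25202335, 0.57113614, 0.23031597]), 'tool_rot': array([ 0.14523386,  0.69218217, -0.14669941,  0.69157086]), 'force': array([-0.32154347, -0.09072401,  0.8519111 ]), 'ft_torque': array([ 0.00159783, -0.04929453,  0.02664344]), 'finger_gap': 0.999253861959319} 0.0187
scene [('vertical_fov', 44.20352985860218), ('cx', 310.7143329424987), ('cy', 198.64608231530136), ('extrinsics', array([[-0.07491434,  0.99717702, -0.00508359,  0.15050617],
       [-0.75044751, -0.05301988,  0.65879999,  0.36788535],
       [ 0.65667068,  0.05316853,  0.75230096, -1.43829616],
       [ 0.        ,  0.        ,  0.        ,  1.        ]]))]
top [('vertical_fov', 56.29158602793937), ('cx', 318.50266333255274), ('cy', 202.69668753078835), ('extrinsics', array([[ 0.03448378, -0.9994046 , -0.00114842, -0.12447451],
       [ 0.97646107,  0.03344727,  0.21308465, -0.59321808],
       [-0.21291937, -0.00846935,  0.97703307, -0.74494743],
       [ 0.        ,  0.        ,  0.        ,  1.        ]]))]
wrist [('vertical_fov', 68.45783789832026), ('cx', 318.5239649770579), ('cy', 199.7457703155519), ('T_tool_cam', array([[ 5.47633525e-04,  3.12561242e-01, -9.49897452e-01,
        -1.42531880e-01],
       [ 9.99999837e-01, -1.84289775e-05,  5.70454474e-04,
         1.90676029e-03],
       [ 1.60796320e-04, -9.49897610e-01, -3.12561201e-01,
        -8.06818570e-02],
       [ 0.00000000e+00,  0.00000000e+00,  0.00000000e+00,
         1.00000000e+00]]))]
```

View pics/scene0.png

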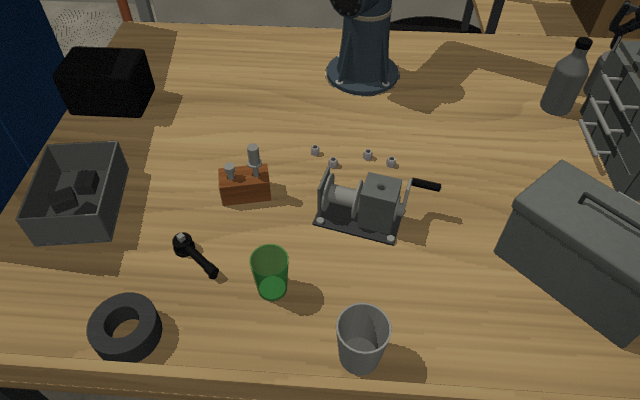

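View pics/top0.png

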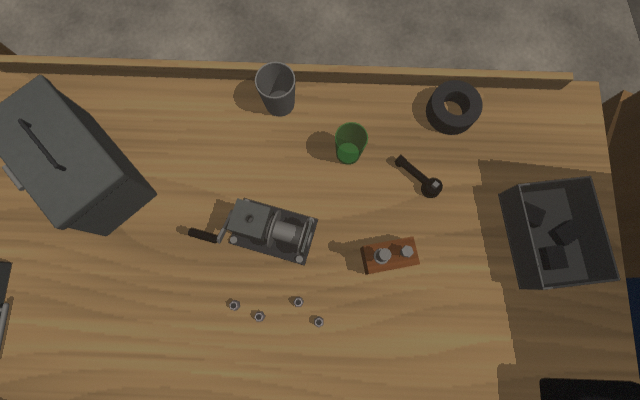

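View pics/wrist0.png

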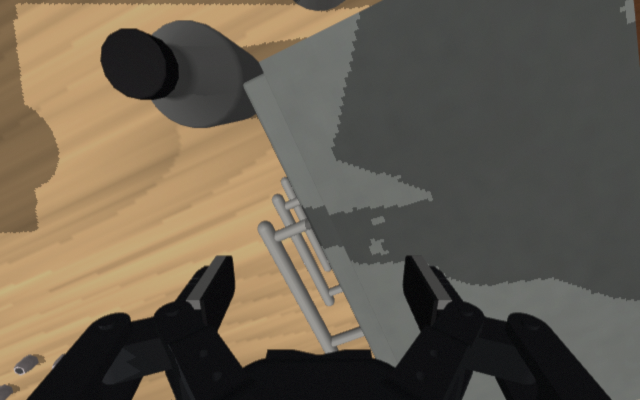

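The scene view shows the winch housing around (380,203), the grip at (427,184), the pin in the rack at (253,155) and the bolt at (230,170). In the top view the bore is near (250,218), the pin near (383,255) and the bolt near (407,251). Next I'll zoom in and measure.

```bash
cat >> h.py <<'E'
from scipy.spatial.transform import Rotation as R
def load(f): return dict(np.load('pics/'+f+'.npz'))
def cam2world(d):
    if 'extrinsics' in d: return np.linalg.inv(d['extrinsics'])
    T=np.eye(4);T[:3,:3]=R.from_quat(d['rot']).as_matrix();T[:3,3]=d['pos'];return T@d['T_tool_cam']
def ray(d,u,v):
    f=200/np.tan(np.radians(float(d['vertical_fov']))/2); T=cam2world(d)
    r=np.array([(u-d['cx'])/f,-(v-d['cy'])/f,-1.]); return T[:3,3],T[:3,:3]@r
def onz(d,u,v,z):
    o,r=ray(d,u,v); return o+r*(z-o[2])/r[2]
def pt(d,u,v):
    o,r=ray(d,u,v); return o+r*d['range_z'][int(round(v)),int(round(u))]
def crop(f,o,x0,y0,x1,y1,k):
    im=cv2.imread('pics/'+f)[y0:y1,x0:x1]; cv2.imwrite('pics/'+o,cv2.resize(im,None,fx=k,fy=k,interpolation=cv2.INTER_CUBIC))
E
python3 - <<'E'
from h import *
crop('top0.png','tc0.png',180,185,330,275,5)
crop('top0.png','tr0.png',340,220,440,290,7)
crop('scene0.png','sc0.png',200,130,450,250,3)
t=load('top0.png')
for n,u,v,z in [('bore',250,218,.11),('grip',203,235,.1),('pin',383,255,.12),('bolt',407,251,.08),('cup',348,153,0),('wr',432,187,.03)]:
    print(n,onz(t,u,v,z).round(4),pt(t,u,v).round(4))
E
```

```text
bore [0.5507 0.0328 0.11  ] [0.5564 0.0392 0.0766]
grip [0.5143 0.1274 0.1   ] [0.5149 0.1289 0.095 ]
pin [ 0.4849 -0.2338  0.12  ] [ 0.4833 -0.2305  0.1396]
bolt [ 0.4981 -0.2899  0.08  ] [ 0.4966 -0.2865  0.0949]
cup [ 0.7359 -0.1702  0.    ] [ 0.7012 -0.1636  0.0953]
wr [ 0.6499 -0.3607  0.03  ] [ 0.6495 -0.3602  0.0314]
```

View pics/tc0.png

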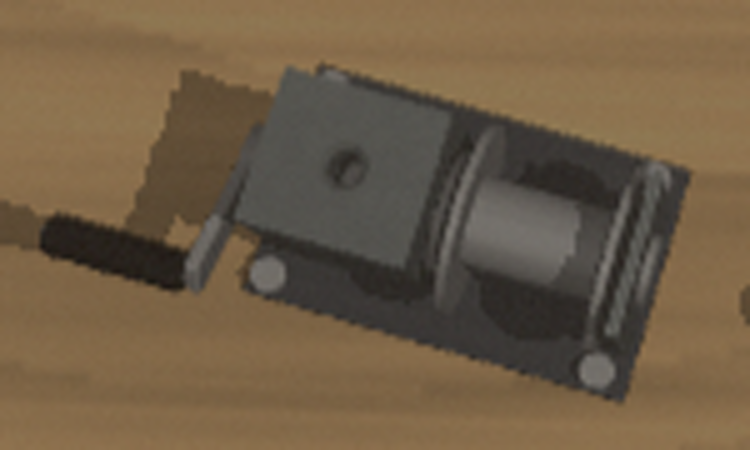

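View pics/tr0.png

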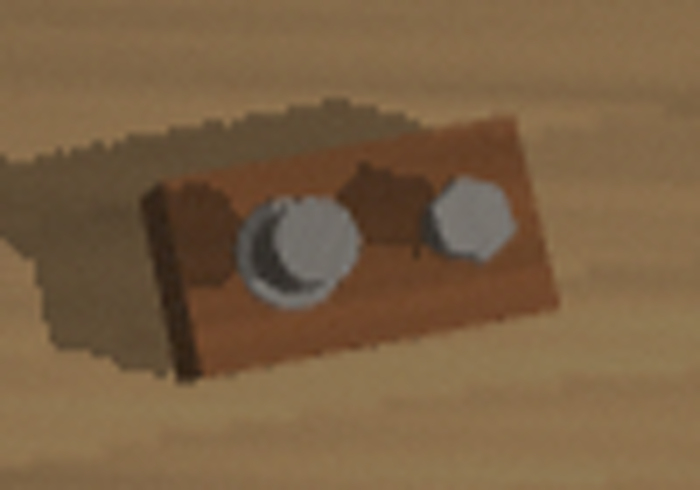

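View pics/sc0.png

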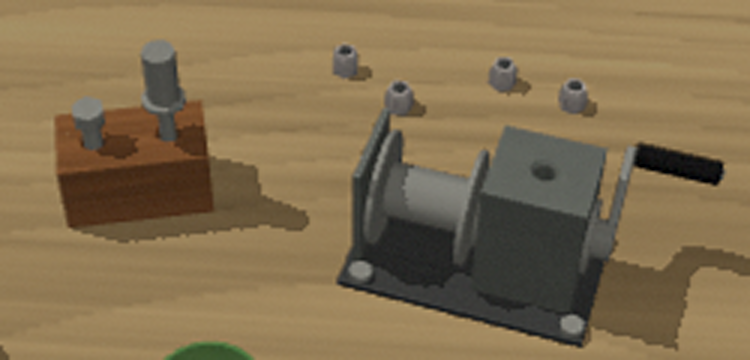

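Run:
```python
from h import *
t=load('top0.png'); s=load('scene0.png')
def P(d,X,Y,x0,y0,k,z): return onz(d,x0+(X+.5)/k-.5,y0+(Y+.5)/k-.5,z)
b=P(t,348,169,180,185,5,.11);print('bore top',b.round(4))
c=[P(t,*p,180,185,5,.11) for p in[(288,67),(452,113),(408,270),(237,218)]]
print(np.mean(c,0).round(4)); 
for i in range(4): e=c[(i+1)%4]-c[i]; print(np.linalg.norm(e).round(4),np.degrees(np.arctan2(e[1],e[0])).round(1))
print('bore scene',P(s,543,172,200,130,3,.11).round(4))
cs=[P(s,*p,200,130,3,.11) for p in[(504,128),(606,149),(578,216),(482,188)]];print(np.mean(cs,0).round(4))
for i in range(4): e=cs[(i+1)%4]-cs[i]; print(np.linalg.norm(e).round(4),np.degrees(np.arctan2(e[1],e[0])).round(1))
print('pin top',P(t,317,243,340,220,7,.141).round(4),'scene',P(s,159,50,200,130,3,.141).round(4))
print('bolt',P(t,472,220,340,220,7,.095).round(4), P(s,88,106,200,130,3,.095).round(4))
for p in[(40,235),(185,270)]: print('grip top',P(t,*p,180,185,5,.09).round(4),pt(t,180+p[0]/5+ (1 if p[0]<100 else -1),185+p[1]/5).round(4))
```

```text
bore top [0.5499 0.0343 0.11  ]
[0.551  0.0351 0.11  ]
0.0702 -103.9
0.0659 168.1
0.0725 75.2
0.0647 -13.8
bore scene [0.5533 0.0323 0.11  ]
[0.5511 0.0319 0.11  ]
0.0707 77.7
0.0653 -18.8
0.0659 -107.9
0.0586 165.5
pin top [ 0.4846 -0.2338  0.141 ] scene [ 0.4854 -0.235   0.141 ]
bolt [ 0.4966 -0.2865  0.095 ] [ 0.498  -0.2886  0.095 ]
grip top [0.5214 0.1629 0.09  ] [0.5202 0.1588 0.0933]
grip top [0.509  0.1019 0.09  ] [0.5079 0.1024 0.0922]
```

Run:
```python
from h import *
s=manip.sense(); M=R.from_quat(s['tool_rot']).as_matrix(); print(M.round(3)); 
for i in (1,2): print(np.degrees(np.arctan2(M[1,i],M[0,i])))
```

```text
[[-0.001  0.404  0.915]
 [-0.001  0.915 -0.404]
 [-1.    -0.002 -0.   ]]
66.1753348012421
-23.82469772462837
```

Run:
```python
from h import *
w=load('wrist0.png')
for u,v in[(140,64),(220,70),(280,235),(330,330),(420,100),(400,330)]: print(u,v,pt(w,u,v).round(3))
```

```text
140 64 [0.122 0.526 0.201]
220 70 [0.129 0.549 0.141]
280 235 [0.248 0.545 0.186]
330 330 [ 0.495  0.485 -0.001]
420 100 [0.198 0.652 0.22 ]
400 330 [0.327 0.597 0.219]
```

```bash
python3 -m crank '[[0.0854,-0.04,0,0,0],[0.0854,0,0,0,0.15],[0.0854,0,0,0,0.15],[0.0854,0,0,0,0.15],[0.0854,0,0,0,0.15]]' 30; python3 -m crank '[[0.0854,0,0,0,0.15],[0.0854,0,0,0,0.15],[0.0854,0,0,0,0.028]]'
cat >> h.py <<'E'
def go(x,y,z,dth=None):
    s=manip.sense(); M=R.from_quat(s['tool_rot']).as_matrix()
    d=M.T@(np.array([x,y,z])-s['tcp_pos']); n=np.linalg.norm(d)
    print('tcp',s['tcp_pos'].round(4),'ang y',np.degrees(np.arctan2(M[1,1],M[0,1])).round(1),'tilt',M[2].round(4),'F',s['force'].round(2),'gap',round(s['finger_gap'],3),'t',s['t'],'d tool',d.round(4),'n',n.round(4))
E
python3 -c "
from h import *
go(.485,-.234,.27)"
```

```text
t: 0.65
tcp_pos: [0.2522, 0.5715, 0.271]
tool_rot: [0.346, 0.617, -0.346, 0.617]
force: [0.6, -0.3, 0.4]
finger_gap: 0.998
t: 0.95
tcp_pos: [0.2522, 0.5715, 0.2709]
tool_rot: [0.44, 0.553, -0.441, 0.553]
force: [0.2, 0.2, 0.4]
finger_gap: 0.999
tcp [0.2522 0.5715 0.2709] ang y 12.9 tilt [-1.e+00 -7.e-04  6.e-04] F [0.18 0.25 0.44] gap 0.999 t 0.95 d tool [0.0014 0.0465 0.8372] n 0.8385
```

```bash
for i in 1 ; do python3 -m crank '[[0.0854,0,0.0023,0.042,0],[0.0854,0,0.0023,0.042,0],[0.0854,0,0.0023,0.042,0],[0.0854,0,0.0023,0.042,0],[0.0854,0,0.0023,0.042,0]]';python3 -m crank '[[0.0854,0,0.0023,0.042,0],[0.0854,0,0.0023,0.042,0],[0.0854,0,0.0023,0.042,0],[0.0854,0,0.0023,0.042,0],[0.0854,0,0.0023,0.042,0]]'; python3 -m crank '[[0.0854,0,0.0023,0.042,0],[0.0854,0,0.0023,0.042,0],[0.0854,0,0.0023,0.042,0],[0.0854,0,0.0023,0.042,0],[0.0854,0,0.0023,0.042,0]]'; done
python3 -c "
from h import *
go(.485,-.234,.20)
shot('wrist','w1.png')"
```

```text
t: 1.45
tcp_pos: [0.311, 0.3681, 0.2713]
tool_rot: [0.439, 0.554, -0.439, 0.554]
force: [1.0, -0.0, 0.4]
finger_gap: 1.002
t: 1.95
tcp_pos: [0.3695, 0.1661, 0.2715]
tool_rot: [0.439, 0.554, -0.439, 0.554]
force: [0.2, 0.3, -0.4]
finger_gap: 1.0
t: 2.45
tcp_pos: [0.428, -0.0361, 0.2714]
tool_rot: [0.44, 0.554, -0.439, 0.554]
force: [1.7, 0.6, -0.4]
finger_gap: 0.998
tcp [ 0.428  -0.0361  0.2714] ang y 13.1 tilt [-1.e+00  4.e-04  0.e+00] F [ 1.73  0.63 -0.43] gap 0.998 t 2.45 d tool [0.0714 0.0106 0.2057] n 0.218
```

View pics/w1.png

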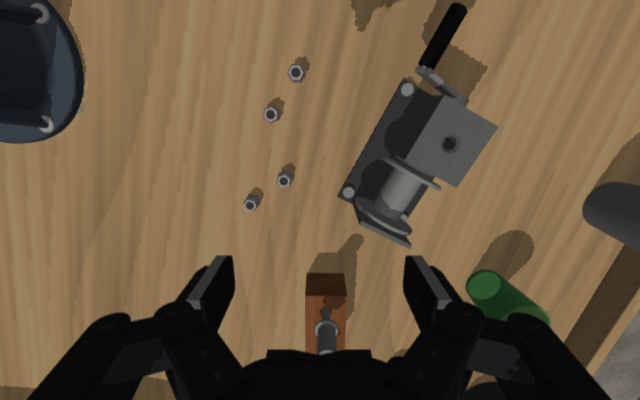

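The wrist view shows the bore at about (450,143), the housing top, and the pin between the fingers near (327,335). I'll cross-check both positions with it.

Run:
```python
from h import *
crop('w1.png','w1c.png',390,0,510,200,3.0)
crop('w1.png','w1p.png',290,260,370,370,5)
w=load('w1.png')
print(onz(w,450,143,.11).round(4))
```

```text
[0.55   0.0365 0.11  ]
```

View pics/w1c.png

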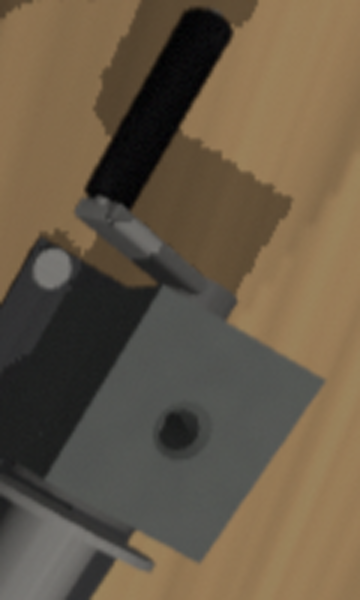

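View pics/w1p.png

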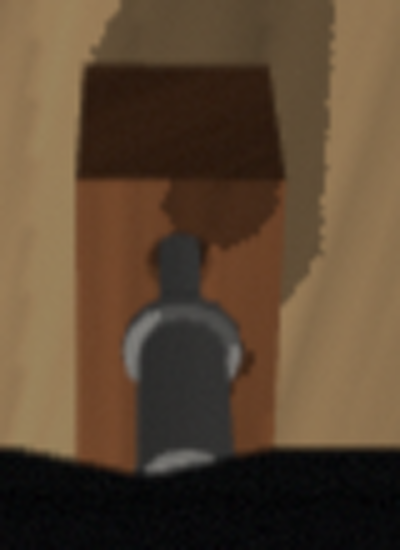

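Run:
```python
from h import *
w=load('w1.png')
print(onz(w,326.5,330.3,.096).round(4), onz(w,450.5,143.5,.11).round(4))
go(.485,-.2345,.20)
```

```text
[ 0.4859 -0.2342  0.096 ] [0.5507 0.0362 0.11  ]
tcp [ 0.4316 -0.0422  0.2719] ang y 12.9 tilt [-1.      0.0033  0.0071] F [ 3.65 -2.97  0.91] gap 0.998 t 2.5 d tool [0.0733 0.0087 0.1988] n 0.2121
```

```bash
python3 -m crank '[[0.0854,0,0.002,0.0395,0],[0.0854,0,0.002,0.0395,0],[0.0854,0,0.002,0.0395,0],[0.0854,0,0.001,0.0395,0],[0.0854,0,0,0.0395,0]]';python3 -m crank '[[0.0854,0.02,0,0,0],[0.0854,0.02,0,0,0]]'; python3 -c "
from h import *
go(.485,-.2345,.104)
shot('wrist','w2.png')"
```

```text
t: 3.0
tcp_pos: [0.4793, -0.2265, 0.2712]
tool_rot: [0.44, 0.554, -0.439, 0.554]
force: [1.3, 0.4, -0.2]
finger_gap: 1.002
t: 3.2
tcp_pos: [0.4797, -0.2268, 0.231]
tool_rot: [0.44, 0.553, -0.44, 0.554]
force: [0.6, 0.4, -0.6]
finger_gap: 0.996
tcp [ 0.4797 -0.2268  0.231 ] ang y 13.0 tilt [-1.      0.0012  0.0014] F [ 0.6   0.43 -0.6 ] gap 0.996 t 3.2 d tool [0.1271 0.0033 0.0085] n 0.1274
```

View pics/w2.png

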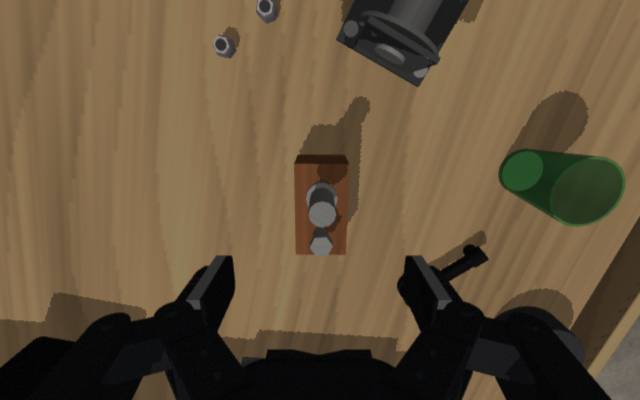

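Run:
```python
from h import *
w=load('w2.png'); p=onz(w,322,213,.141); print(p.round(4), onz(w,321,244,.095).round(4), pt(w,322,213).round(4))
go(p[0],p[1],.104)
```

```text
[ 0.4848 -0.2323  0.141 ] [ 0.4963 -0.2834  0.095 ] [ 0.4848 -0.2323  0.1409]
tcp [ 0.4773 -0.2246  0.2275] ang y 13.0 tilt [-1.     -0.004  -0.0049] F [-1.57  0.06 -2.6 ] gap 1.0 t 3.25 d tool [0.1234 0.006  0.0098] n 0.124
```

```bash
python3 -m crank '[[0.0854,0,0,0,0],[0.0854,0,0,0,0]]'
python3 - <<'E'
from h import *
go(.485,-.2335,.104)
E
```

```text
t: 3.45
tcp_pos: [0.4795, -0.2251, 0.232]
tool_rot: [0.44, 0.553, -0.44, 0.554]
force: [-0.0, 0.0, -0.5]
finger_gap: 0.999
tcp [ 0.4795 -0.2251  0.232 ] ang y 13.1 tilt [-1.e+00  6.e-04  7.e-04] F [-0.03  0.03 -0.5 ] gap 0.999 t 3.45 d tool [0.128  0.0034 0.0093] n 0.1284
```

```bash
python3 -m crank '[[0.0854,0.03,0.0035,0.009,0],[0.0854,0.03,0,0,0],[0.0854,0.03,0,0,0],[0.0854,0.02,0,0,0],[0.0854,0.017,0,0,0]]'; python3 -m crank '[[0.0854,0,0,0,0],[0.045,0,0,0,0],[0.045,0,0,0,0],[0.045,0,0,0,0]]'
python3 - <<'E'
from h import *
go(.485,-.2335,.104)
shot('wrist','w3.png')
E
```

```text
t: 3.95
tcp_pos: [0.4853, -0.2332, 0.1043]
tool_rot: [0.44, 0.553, -0.44, 0.554]
force: [0.3, 0.6, -0.6]
finger_gap: 1.003
t: 4.35
tcp_pos: [0.4854, -0.2337, 0.1057]
tool_rot: [0.44, 0.552, -0.44, 0.554]
force: [-1.0, -0.3, -0.2]
finger_gap: 0.533
tcp [ 0.4854 -0.2337  0.1057] ang y 13.0 tilt [-1.      0.0018  0.0022] F [-1.   -0.26 -0.24] gap 0.533 t 4.35 d tool [ 0.0017 -0.0003 -0.0003] n 0.0017
```

View pics/w3.png

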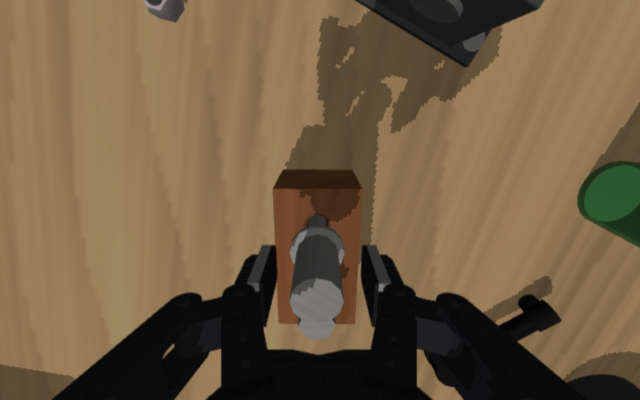

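The pin head, around (318,270), sits centred between the pads at columns 265 and 372. I'll close the gripper.

```bash
python3 -m crank '[[0.015,0,0,0,0],[0.015,0,0,0,0],[0.015,0,0,0,0],[0.015,0,0,0,0]]' 45; python3 -m crank '[[0.015,0,0,0,0],[0.015,0,0,0,0]]'
python3 - <<'E'
from h import *
go(.485,-.2335,.22)
shot('wrist','w4.png')
E
```

```text
t: 4.8
tcp_pos: [0.4847, -0.2335, 0.105]
tool_rot: [0.44, 0.553, -0.44, 0.554]
force: [-1.1, 0.0, 5.6]
finger_gap: 0.271
t: 5.0
tcp_pos: [0.4847, -0.2335, 0.105]
tool_rot: [0.44, 0.553, -0.44, 0.554]
force: [-0.0, 0.1, 5.7]
finger_gap: 0.27
tcp [ 0.4847 -0.2335  0.105 ] ang y 13.0 tilt [-1.e+00  4.e-04  8.e-04] F [-0.05  0.1   5.72] gap 0.27 t 5.0 d tool [-0.115   0.0003  0.0002] n 0.115
```

View pics/w4.png

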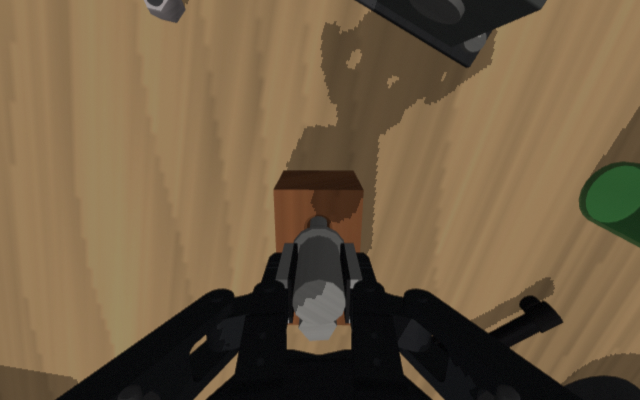

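```bash
python3 -m crank '[[0.015,-0.01,0,0,0],[0.015,-0.03,0,0,0],[0.015,-0.03,0,0,0],[0.015,-0.03,0,0,0],[0.015,-0.035,0,0,0]]'; python3 -m crank '[[0.015,0,0,0,0.12],[0.015,0,0,0,0.12],[0.015,0,0,0,0.12],[0.015,0,0,0,0.12],[0.015,0,0,0,0]]'
python3 - <<'E'
from h import *
go(.551,.034,.24)
E
```

```text
t: 5.55
tcp_pos: [0.4837, -0.2324, 0.2399]
tool_rot: [0.44, 0.554, -0.44, 0.552]
force: [0.1, 0.2, -1.6]
finger_gap: 0.266
t: 6.05
tcp_pos: [0.4841, -0.2328, 0.2393]
tool_rot: [-0.559, -0.433, 0.559, -0.433]
force: [0.1, 0.5, -1.4]
finger_gap: 0.269
tcp [ 0.4841 -0.2328  0.2393] ang y -14.5 tilt [-1.e+00 -7.e-04 -4.e-04] F [ 0.11  0.53 -1.4 ] gap 0.269 t 6.05 d tool [-0.0006 -0.002  -0.275 ] n 0.2751
```

```bash
python3 -m crank '[[0.015,0,0,-0.02,0],[0.015,0,0,-0.03,0],[0.015,0,0,-0.035,0],[0.015,0,0,-0.035,0],[0.015,0,0,-0.035,0]]'; python3 -m crank '[[0.015,0,0,-0.035,0],[0.015,0,0,-0.035,0],[0.015,0,-0.002,-0.03,0],[0.015,0,0,-0.015,0],[0.015,0,0,-0.005,0]]';python3 -m crank '[[0.015,0,0,0,0],[0.015,0,0,0,0],[0.015,0,0,0,0]]'
python3 - <<'E'
from h import *
go(.551,.034,.24)
for n in ['scene','top','wrist']: shot(n,n+'5.png')
go(.551,.034,.24)
crop('scene5.png','sc5.png',320,60,460,230,3.5)
E
```

```text
t: 6.55
tcp_pos: [0.5232, -0.0818, 0.2393]
tool_rot: [-0.558, -0.434, 0.559, -0.433]
force: [0.5, -0.0, -0.3]
finger_gap: 0.27
t: 7.05
tcp_pos: [0.5514, 0.0348, 0.2392]
tool_rot: [-0.558, -0.434, 0.558, -0.434]
force: [-0.6, -0.6, -2.0]
finger_gap: 0.268
t: 7.35
tcp_pos: [0.5513, 0.0323, 0.2393]
tool_rot: [-0.559, -0.432, 0.56, -0.433]
force: [0.1, 0.2, -1.8]
finger_gap: 0.267
tcp [0.5513 0.0323 0.2393] ang y -14.6 tilt [-1.e+00 -2.e-04  5.e-04] F [ 0.1   0.2  -1.82] gap 0.267 t 7.35 d tool [-0.0007 -0.0007 -0.0016] n 0.0019
tcp [0.5513 0.0326 0.2393] ang y -14.6 tilt [-1.e+00 -1.e-04  2.e-04] F [-0.03 -0.93 -1.87] gap 0.269 t 7.5 d tool [-0.0007 -0.0007 -0.0012] n 0.0016
```

View pics/sc5.png

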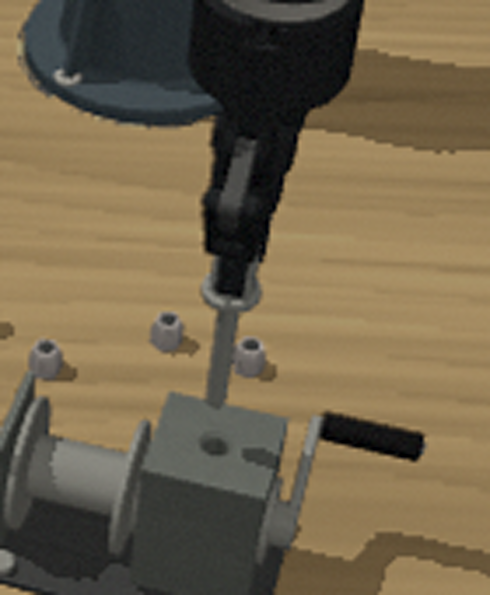

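View pics/top5.png

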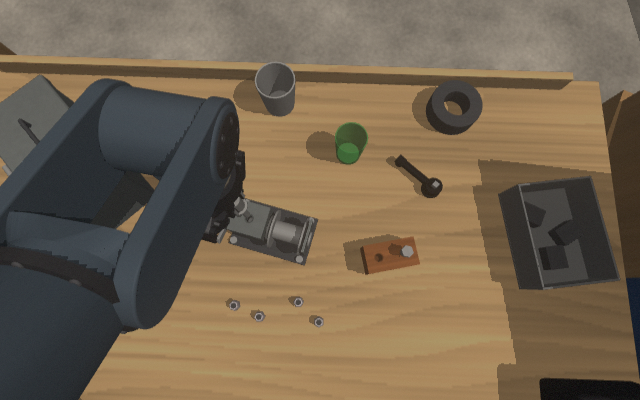

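View pics/wrist5.png

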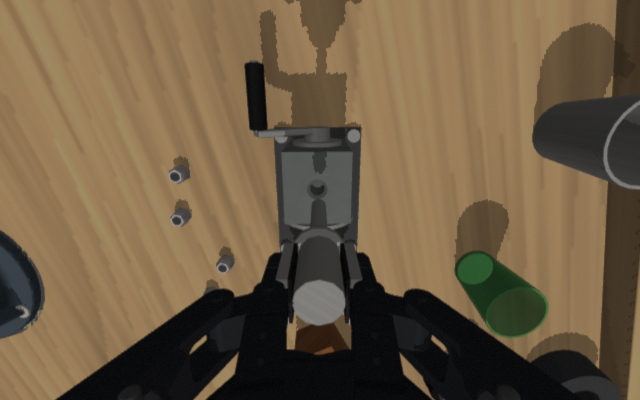

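Run:
```python
from h import *
crop('wrist5.png','w5c.png',265,120,375,330,3.5)
w=load('wrist5.png');s=load('scene5.png')
def proj(d,p):
    T=np.linalg.inv(cam2world(d)); c=T[:3,:3]@p+T[:3,3]; f=200/np.tan(np.radians(float(d['vertical_fov']))/2)
    return (d['cx']+f*c[0]/-c[2], d['cy']-f*c[1]/-c[2])
tcp=s['pos']
for h in (.014+.022,-.008,-.013,-.092,-.095):
    p=tcp+[0,0,h]; a=proj(s,p); b=proj(w,p); print(h,'scene crop',[( a[0]-320)*3.5,(a[1]-60)*3.5],'wrist',np.round(b,1), 'crop',(b[0]-265)*3.5,(b[1]-120)*3.5)
print('bore wrist',onz(w,317.5,188,.11), pt(w,340,188))
```

```text
0.036 scene crop [np.float64(245.66059568016257), np.float64(219.3618555914515)] wrist [318.9 303.7] crop 188.81504034567513 643.0457068770056
-0.008 scene crop [np.float64(235.86476601165327), np.float64(284.61782797844677)] wrist [318.8 254. ] crop 188.42498897062765 468.95760938679933
-0.013 scene crop [np.float64(234.79697842989196), np.float64(291.73100974135474)] wrist [318.8 249.9] crop 188.39255274563106 454.4806428623297
-0.092 scene crop [np.float64(219.03214972411104), np.float64(396.7501108816363)] wrist [318.7 205.5] crop 188.04456049842946 299.16441496973493
-0.095 scene crop [np.float64(218.4717149462415), np.float64(400.48350740106883)] wrist [318.7 204.3] crop 188.03543940501032 295.09347995461195
bore wrist [0.55135541 0.03710502 0.11      ] [0.5722799 0.0314615 0.1093297]
```

View pics/w5c.png

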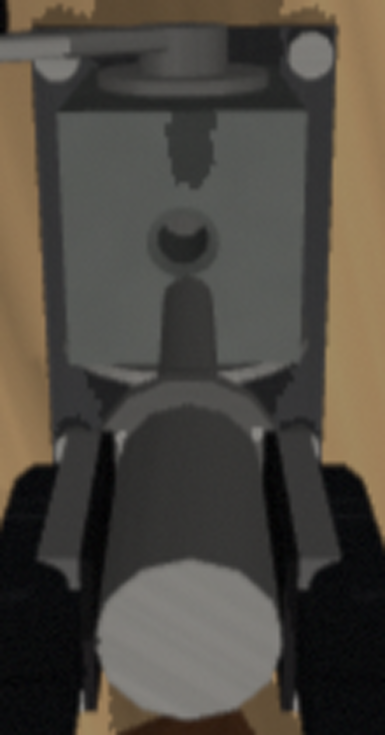

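```bash
python3 -m crank '[[0.015,0.01,-0.001,-0.0025,0],[0.015,0.012,0,0,0],[0.015,0,0,0,0],[0.015,0,0,0,0]]'
python3 - <<'E'
from h import *
go(.551,.035,.216)
for n in ['scene','wrist']: shot(n,n+'6.png')
crop('scene6.png','sc6.png',360,160,420,240,7)
crop('wrist6.png','w6c.png',265,120,375,250,5)
E
```

```text
t: 7.9
tcp_pos: [0.5506, 0.0364, 0.2164]
tool_rot: [-0.559, -0.433, 0.56, -0.432]
force: [0.3, 0.1, -0.7]
finger_gap: 0.269
tcp [0.5506 0.0364 0.2164] ang y -14.5 tilt [-1.0e+00 -1.9e-03  3.0e-04] F [ 0.27  0.07 -0.7 ] gap 0.269 t 7.9 d tool [0.0004 0.0008 0.0012] n 0.0015
```

View pics/sc6.png

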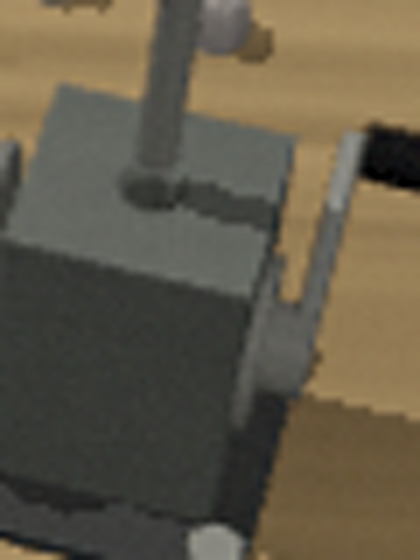

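View pics/w6c.png

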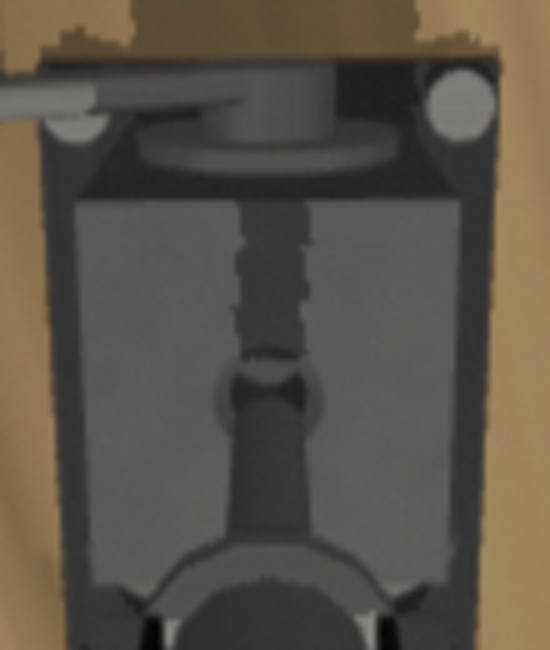

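Run:
```python
from h import *
w=load('wrist6.png')
def proj(d,p):
    T=np.linalg.inv(cam2world(d)); c=T[:3,:3]@p+T[:3,3]; f=200/np.tan(np.radians(float(d['vertical_fov']))/2)
    return np.array((d['cx']+f*c[0]/-c[2], d['cy']-f*c[1]/-c[2]))
M=R.from_quat(w['rot']).as_matrix()
C=lambda a:(a-[265,120])*5+2
tcp=w['pos']
print('far tip edge pred',C(proj(w,tcp+M@[.095,0,-.0045])),'shank edge 12mm',C(proj(w,tcp+M@[.092,0,-.006])))
print('axis at z=.11',C(proj(w,tcp+M@[tcp[2]-.11,0,0])))
for p in[(268,398),(75,203),(460,200),(453,585),(92,585)]: print(onz(w,265+(p[0]+.5)/5-.5,120+(p[1]+.5)/5-.5,.11).round(4))
```

```text
far tip edge pred [270.53068747 397.39505526] shank edge 12mm [270.54491511 394.45218551]
axis at z=.11 [270.47789557 400.61118135]
[0.5506 0.0369 0.11  ]
[0.5275 0.0791 0.11  ]
[0.5913 0.0632 0.11  ]
[ 0.5748 -0.0072  0.11  ]
[0.5097 0.0096 0.11  ]
```

```bash
python3 -m crank '[[0.015,0.006,0,0,0],[0.015,0.006,0,0,0],[0.015,0,0,0,0]]'; python3 -m crank '[[0.015,0.006,0,0,0],[0.015,0,0,0,0]]'; python3 -m crank '[[0.015,0.005,0,0,0],[0.015,0,0,0,0]]'
```

```text
t: 8.3
tcp_pos: [0.5503, 0.0363, 0.2043]
tool_rot: [-0.559, -0.433, 0.56, -0.432]
force: [-0.5, 0.6, -1.6]
finger_gap: 0.267
t: 8.5
tcp_pos: [0.5506, 0.0363, 0.1985]
tool_rot: [-0.559, -0.433, 0.559, -0.433]
force: [0.2, -0.5, -1.6]
finger_gap: 0.27
t: 8.7
tcp_pos: [0.5507, 0.0363, 0.1937]
tool_rot: [-0.559, -0.433, 0.559, -0.433]
force: [-0.0, 0.1, -1.2]
finger_gap: 0.269
```

```bash
python3 -m crank '[[0.015,0.006,0,0,0],[0.015,0.006,0,0,0],[0.015,0,0,0,0]]'; python3 -m crank '[[0.015,0.005,0,0,0],[0.015,0,0,0,0]]'
python3 - <<'E'
from h import *
go(.551,.035,.172)
shot('scene','scene7.png')
crop('scene7.png','sc7.png',340,110,440,220,5)
E
```

```text
t: 9.0
tcp_pos: [0.5503, 0.0363, 0.1812]
tool_rot: [-0.559, -0.433, 0.56, -0.432]
force: [-0.8, -0.3, -0.8]
finger_gap: 0.268
t: 9.2
tcp_pos: [0.5507, 0.0363, 0.1767]
tool_rot: [-0.559, -0.433, 0.559, -0.433]
force: [0.5, 0.6, -1.5]
finger_gap: 0.272
tcp [0.5507 0.0363 0.1767] ang y -14.5 tilt [-1.0e+00 -1.2e-03  1.0e-04] F [ 0.52  0.58 -1.47] gap 0.272 t 9.2 d tool [0.0047 0.0006 0.0012] n 0.0049
```

View pics/sc7.png

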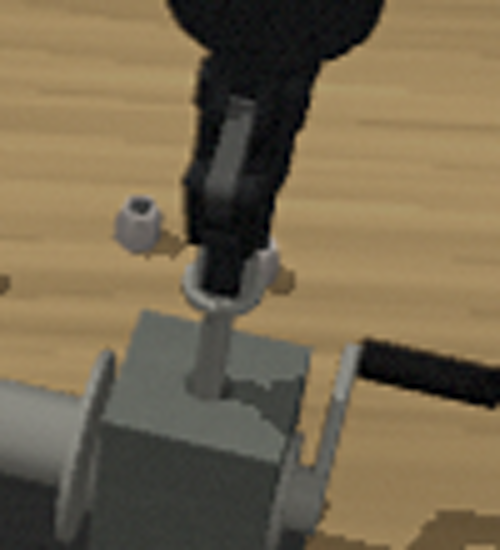

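Pin shank is in the hole, at crop position (208,385). I'll lower it in 1 mm steps until it touches the shaft.

```bash
python3 -m crank '[[0.015,0.003,0,0,0],[0.015,0,0,0,0]]'; python3 -m crank '[[0.015,0.001,0,0,0],[0.015,0,0,0,0]]';python3 -m crank '[[0.015,0.001,0,0,0],[0.015,0,0,0,0]]'
```

```text
t: 9.45
tcp_pos: [0.5509, 0.0363, 0.1741]
tool_rot: [-0.559, -0.433, 0.559, -0.433]
force: [0.1, 0.8, -2.1]
finger_gap: 0.268
t: 9.65
tcp_pos: [0.551, 0.0362, 0.1733]
tool_rot: [-0.559, -0.433, 0.559, -0.433]
force: [-0.8, -0.2, -0.9]
finger_gap: 0.265
t: 9.85
tcp_pos: [0.551, 0.0362, 0.1723]
tool_rot: [-0.559, -0.433, 0.559, -0.433]
force: [0.9, 0.1, -1.7]
finger_gap: 0.268
```

```bash
python3 -m crank '[[0.015,0.001,0,0,0],[0.015,0,0,0,0]]';python3 -m crank '[[0.015,0.001,0,0,0],[0.015,0,0,0,0]]'
```

```text
t: 10.05
tcp_pos: [0.5512, 0.0362, 0.172]
tool_rot: [0.559, 0.433, -0.559, 0.433]
force: [-0.6, -0.5, 2.9]
finger_gap: 0.269
t: 10.25
tcp_pos: [0.5514, 0.0362, 0.1718]
tool_rot: [0.559, 0.433, -0.559, 0.433]
force: [-1.8, 0.3, 8.6]
finger_gap: 0.27
```

```bash
python3 -m crank '[[0.015,-0.001,0,0,0],[0.015,0,0,0,0]]'; python3 -m crank '[[0.06,0,0,0,0],[0.06,0,0,0,0],[0.06,0,0,0,0],[0.06,0,0,0,0]]';  python3 - <<'E'
from h import *
go(.551,.035,.172)
shot('wrist','wrist8.png')
shot('scene','scene8.png')
crop('scene8.png','sc8.png',340,110,440,220,5)
E
```

```text
t: 10.45
tcp_pos: [0.5513, 0.0362, 0.1719]
tool_rot: [0.559, 0.433, -0.559, 0.433]
force: [-0.7, -0.4, 5.6]
finger_gap: 0.269
t: 10.85
tcp_pos: [0.551, 0.0362, 0.171]
tool_rot: [-0.559, -0.433, 0.559, -0.433]
force: [-0.1, -0.1, -0.4]
finger_gap: 0.701
tcp [0.551  0.0362 0.171 ] ang y -14.5 tilt [-1.e+00 -4.e-04  0.e+00] F [-0.09 -0.12 -0.41] gap 0.701 t 10.85 d tool [-0.001   0.0003  0.0012] n 0.0016
```

View pics/sc8.png

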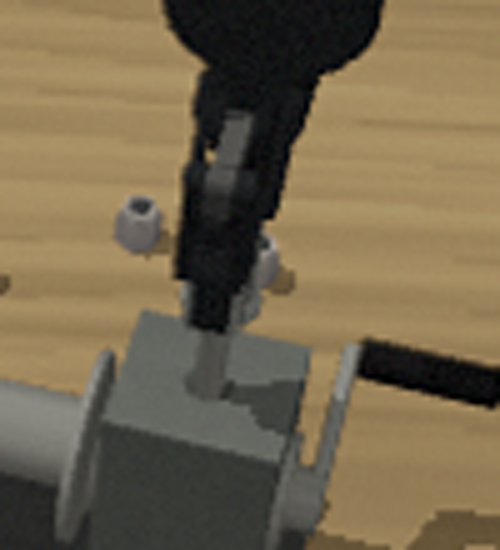

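View pics/wrist8.png

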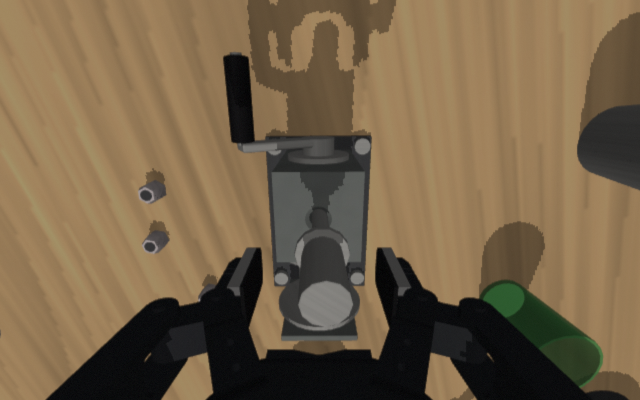

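```bash
python3 -m crank '[[0.06,-0.02,0,0,0],[0.06,-0.03,0,0,0],[0.06,-0.03,0,0,0],[0.06,0,0,0,0],[0.06,0,0,0,0]]';  python3 - <<'E'
from h import *
shot('scene','scene9.png')
crop('scene9.png','sc9.png',340,70,460,220,4)
go(.5135,.1383,.24)
E
```

```text
t: 11.45
tcp_pos: [0.5512, 0.0362, 0.2518]
tool_rot: [0.559, 0.433, -0.559, 0.433]
force: [-1.0, 0.1, -0.2]
finger_gap: 0.702
tcp [0.5504 0.0363 0.2507] ang y -14.5 tilt [-1.0e+00 -1.2e-03  2.0e-04] F [-0.27 -0.14 -0.06] gap 0.703 t 11.5 d tool [ 0.0108 -0.0613 -0.0895] n 0.109
```

View pics/sc9.png

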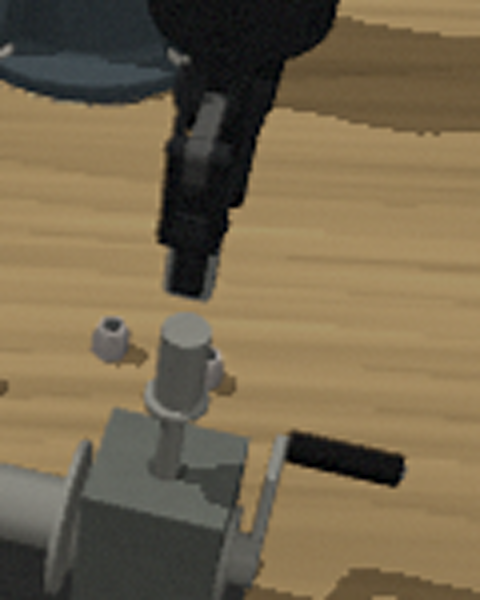

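```bash
python3 - <<'E'
from h import *
w=load('wrist8.png')
for p in[(236,55),(239,98),(242,140)]: print(onz(w,*p,.088).round(4),pt(w,*p).round(4))
g=onz(w,239,98,.088); print(np.array([[.968,-.2504],[.2504,.968]])@(g[:2]-[.5508,.0362]))
E
python3 -m crank '[[0.06,0,-0.015,-0.022,0],[0.06,0,-0.015,-0.022,0],[0.06,0,-0.015,-0.022,0],[0.06,0,-0.015,-0.022,0],[0.06,0,0,0,0]]'; python3 -m crank '[[0.06,0,0,0,0]]'
python3 - <<'E'
from h import *
shot('wrist','wrist10.png')
go(.5135,.1383,.07)
E
```

```text
[0.5238 0.1608 0.088 ] [0.525  0.1597 0.0934]
[0.5165 0.1335 0.088 ] [0.5177 0.1331 0.0932]
[0.5087 0.1045 0.088 ] [0.5101 0.1048 0.0933]
[-0.05762     0.08560878]
t: 12.0
tcp_pos: [0.5123, 0.1388, 0.2495]
tool_rot: [-0.557, -0.435, 0.56, -0.433]
force: [-0.3, -0.2, -1.5]
finger_gap: 0.703
t: 12.1
tcp_pos: [0.5142, 0.1366, 0.25]
tool_rot: [-0.558, -0.434, 0.56, -0.433]
force: [0.1, -0.5, 0.7]
finger_gap: 0.703
tcp [0.5147 0.1361 0.2503] ang y -14.5 tilt [-1.     -0.0016  0.0011] F [ 0.54 -0.19 -0.71] gap 0.703 t 12.15 d tool [ 0.1803 -0.0015 -0.002 ] n 0.1803
```

View pics/wrist10.png

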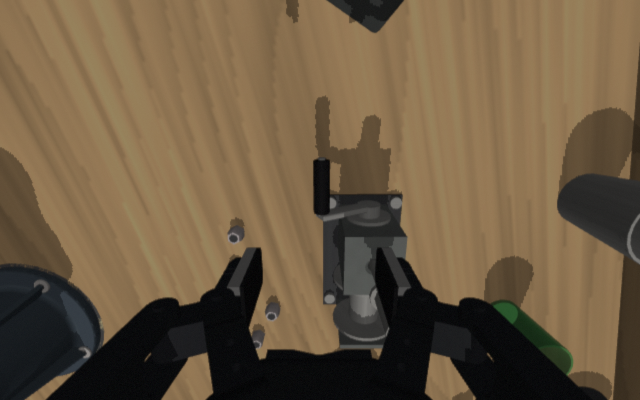

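```bash
python3 -m crank '[[0.06,0.04,0,-0.001,0],[0.06,0.04,0,0,0],[0.06,0.04,0,0,0],[0.06,0.03,0,0,0],[0.06,0.02,0,0,0]]'; python3 -m crank '[[0.06,0.01,0,0,0],[0.035,0,0,0,0],[0.035,0,0,0,0],[0.035,0,0,0,0]]';python3 - <<'E'
from h import *
go(.5135,.1383,.07)
shot('scene','scene11.png')
shot('wrist','wrist11.png')
crop('scene11.png','sc11.png',340,70,460,220,4)
E
```

```text
t: 12.65
tcp_pos: [0.5144, 0.136, 0.0785]
tool_rot: [-0.558, -0.433, 0.561, -0.432]
force: [0.2, -0.2, 0.7]
finger_gap: 0.698
t: 13.05
tcp_pos: [0.5164, 0.1373, 0.0725]
tool_rot: [0.56, 0.432, -0.558, 0.433]
force: [1.0, -0.1, 1.0]
finger_gap: 0.41
tcp [0.5164 0.1373 0.0725] ang y -14.5 tilt [-1.0e+00  2.5e-03 -8.0e-04] F [ 1.04 -0.12  1.02] gap 0.41 t 13.05 d tool [ 0.0024 -0.003  -0.0003] n 0.0039
```

View pics/sc11.png

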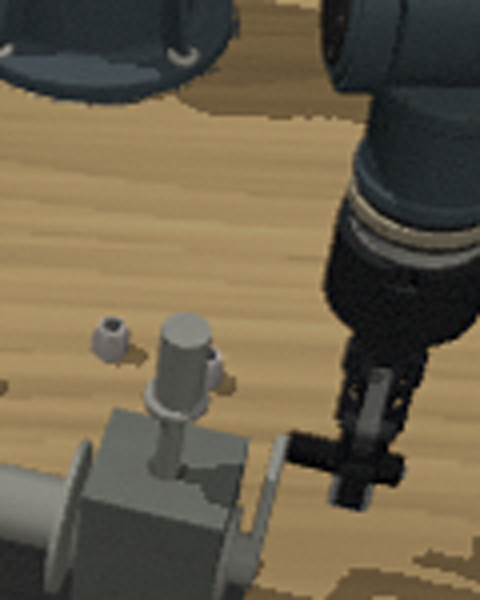

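View pics/wrist11.png

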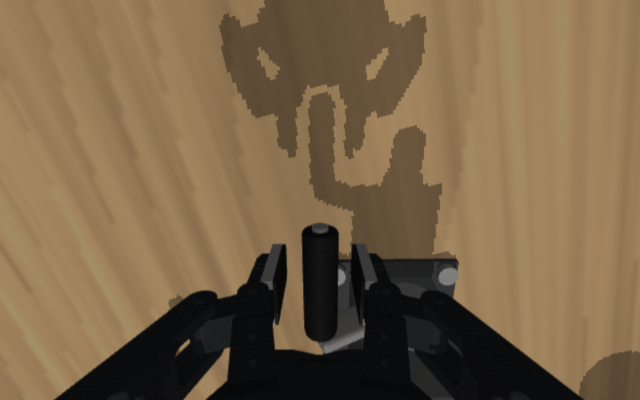

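```bash
cat > chk.py <<'E'
import sys
from h import *
base=float(sys.argv[1])  # max tool-y force (reaction magnitude)
s=manip.sense(); M=R.from_quat(s['tool_rot']).as_matrix(); F=M.T@s['force']
d=snapshot('scene'); hsv=cv2.cvtColor(d['image'],cv2.COLOR_BGR2HSV)
m=(hsv[130:180,381:391,1]<60); rows=[ (np.argmax(m[:,i])+130) if m[:,i].any() else 0 for i in range(10)]
top=np.median(rows)
rel=s['tcp_pos']-[.5508,.0362,.055]
print('t %.2f F tool %s  x^ %.1f z %.1f top %.1f gap %.3f'%(s['t'],F.round(1),1e3*(.968*rel[0]-.2504*rel[1]),1e3*s['tcp_pos'][2],top,s['finger_gap']))
sys.exit(1 if abs(F[1])>base or top>float(sys.argv[2]) else 0)
E
python3 chk.py 9 160; python3 -c "
from h import *
d=load('scene11.png');h=cv2.cvtColor(d['image'],cv2.COLOR_BGR2HSV);print(h[140:160,386,1])"
```

```text
t 13.15 F tool [-0.8 -0.2  0.6]  x^ -58.9 z 72.5 top 148.5 gap 0.410
[103 101 103 104 104 105 105 108  20  13  15  17  19  17  15  15  15  15
  14  16]
```

```bash
python3 -m crank '[[0.035,0,0.004,0,0],[0.035,0,0.003,0,0],[0.035,0,0.002,0,0],[0.035,0,0,0,0]]' && python3 chk.py 8 150 && python3 -m crank '[[0.035,-0.002,0.003,0,0],[0.035,-0.002,0.003,0,0],[0.035,0,0,0,0]]' && python3 chk.py 8 150
```

```text
t: 13.6
tcp_pos: [0.5246, 0.1351, 0.0714]
tool_rot: [0.559, 0.433, -0.559, 0.433]
force: [-0.4, -0.1, 0.5]
finger_gap: 0.413
t 13.60 F tool [-0.5 -0.4  0.2]  x^ -50.1 z 71.4 top 148.5 gap 0.413
t: 13.95
tcp_pos: [0.5273, 0.1341, 0.075]
tool_rot: [-0.558, -0.434, 0.561, -0.432]
force: [-4.8, 3.0, -0.3]
finger_gap: 0.405
t 13.95 F tool [ 0.3 -5.4 -1.6]  x^ -47.2 z 75.0 top 146.0 gap 0.405
```

```bash
python3 -m crank '[[0.035,-0.002,0.003,0,0],[0.035,-0.002,0.003,0,0]]' && python3 chk.py 9 150
python3 - <<'E'
from h import *
shot('scene','scene12.png')
crop('scene12.png','sc12.png',340,70,460,220,4)
E
```

```text
t: 14.2
tcp_pos: [0.5331, 0.1326, 0.0788]
tool_rot: [-0.558, -0.434, 0.561, -0.432]
force: [-5.0, 1.8, -0.1]
finger_gap: 0.408
t 14.20 F tool [ 0.1 -5.3 -0.4]  x^ -41.3 z 78.8 top 145.0 gap 0.408
```

View pics/sc12.png

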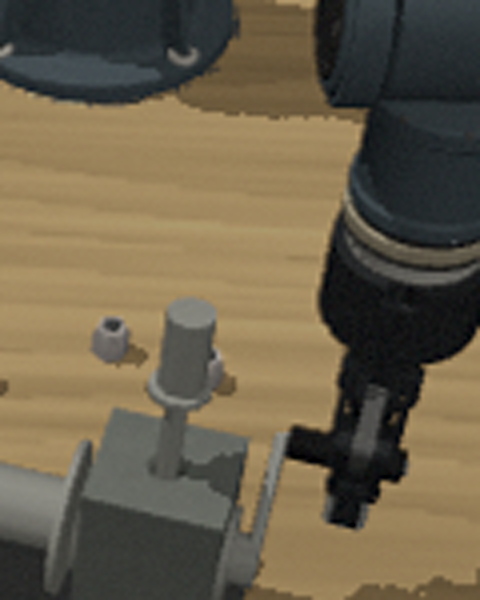

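```bash
python3 -m crank '[[0.035,-0.0015,0.003,0,0],[0.035,-0.0015,0.003,0,0]]' && python3 chk.py 8 147.1 && python3 -m crank '[[0.035,-0.0015,0.0025,0,0],[0.035,-0.0015,0.0025,0,0]]' && python3 chk.py 8 147.1 && python3 -m crank '[[0.035,-0.001,0.002,0,0],[0.035,-0.001,0.002,0,0]]' && python3 chk.py 8 147.1 && python3 -m crank '[[0.035,-0.001,0.0015,0,0],[0.035,-0.001,0.0015,0,0]]' && python3 chk.py 8 147.1
```

```text
t: 14.5
tcp_pos: [0.5409, 0.1307, 0.0822]
tool_rot: [-0.559, -0.433, 0.559, -0.433]
force: [-3.8, 1.0, 1.3]
finger_gap: 0.409
t 14.50 F tool [-1.3 -3.9 -0.1]  x^ -33.3 z 82.2 top 145.0 gap 0.409
t: 14.75
tcp_pos: [0.5468, 0.1292, 0.0855]
tool_rot: [0.559, 0.433, -0.559, 0.433]
force: [-3.3, 0.5, 0.1]
finger_gap: 0.413
t 14.75 F tool [-0.2 -3.3  0.4]  x^ -27.1 z 85.5 top 145.0 gap 0.413
t: 15.0
tcp_pos: [0.5503, 0.1283, 0.0874]
tool_rot: [0.559, 0.433, -0.559, 0.433]
force: [-2.5, 1.3, -0.2]
finger_gap: 0.407
t 15.00 F tool [ 0.2 -2.8 -0.6]  x^ -23.6 z 87.4 top 145.0 gap 0.407
t: 15.25
tcp_pos: [0.5531, 0.1276, 0.0894]
tool_rot: [-0.559, -0.433, 0.559, -0.433]
force: [-2.6, 0.3, 0.6]
finger_gap: 0.408
t 15.25 F tool [-0.6 -2.6  0.3]  x^ -20.7 z 89.4 top 145.0 gap 0.408
```

```bash
python3 -m crank '[[0.035,-0.0015,0.0015,0,0],[0.035,-0.0015,0.0015,0,0]]' && python3 chk.py 6.5 147.1 && python3 -m crank '[[0.035,-0.0015,0.0015,0,0],[0.035,-0.0015,0.0015,0,0]]' && python3 chk.py 6.5 147.1 && python3 -m crank '[[0.035,-0.0015,0.0015,0,0],[0.035,-0.001,0.0015,0,0]]' && python3 chk.py 6.5 147.1 && python3 -m crank '[[0.035,-0.0005,0.0015,0,0],[0.035,-0.0005,0.0015,0,0]]' && python3 chk.py 6.5 147.1 && python3 -m crank '[[0.035,-0.0005,0.0015,0,0],[0.035,-0.0005,0.0015,0,0]]' && python3 chk.py 6.5 147.1
```

```text
t: 15.5
tcp_pos: [0.556, 0.1269, 0.0924]
tool_rot: [-0.559, -0.433, 0.559, -0.433]
force: [-2.6, -0.3, -0.5]
finger_gap: 0.412
t 15.50 F tool [ 0.5 -2.5  0.9]  x^ -17.7 z 92.4 top 145.0 gap 0.412
t: 15.75
tcp_pos: [0.559, 0.1262, 0.0954]
tool_rot: [0.559, 0.433, -0.559, 0.433]
force: [-1.5, 0.3, -0.3]
finger_gap: 0.405
t 15.75 F tool [ 0.3 -1.5  0.1]  x^ -14.6 z 95.4 top 145.0 gap 0.405
t: 16.0
tcp_pos: [0.5618, 0.1254, 0.0979]
tool_rot: [-0.559, -0.433, 0.559, -0.433]
force: [-1.5, 0.5, -0.0]
finger_gap: 0.411
t 16.00 F tool [ 0.  -1.6 -0.1]  x^ -11.7 z 97.9 top 145.0 gap 0.411
t: 16.25
tcp_pos: [0.5646, 0.1247, 0.0988]
tool_rot: [-0.559, -0.433, 0.559, -0.433]
force: [-2.5, 2.0, -0.8]
finger_gap: 0.41
t 16.25 F tool [ 0.8 -2.9 -1.3]  x^ -8.8 z 98.8 top 145.0 gap 0.410
t: 16.5
tcp_pos: [0.5675, 0.124, 0.0998]
tool_rot: [-0.559, -0.433, 0.559, -0.433]
force: [-0.7, 1.2, 0.6]
finger_gap: 0.407
t 16.50 F tool [-0.6 -1.  -1. ]  x^ -5.8 z 99.8 top 145.0 gap 0.407
```

```bash
python3 -m crank '[[0.035,-0.0005,0.0015,0,0],[0.035,-0.0005,0.0015,0,0]]' && python3 chk.py 6.5 147.1 && python3 -m crank '[[0.035,-0.0005,0.0015,0,0],[0.035,-0.0005,0.0015,0,0]]' && python3 chk.py 6.5 147.1 && python3 -m crank '[[0.035,-0.0005,0.0015,0,0],[0.035,0,0.0015,0,0]]' && python3 chk.py 6.5 147.1 && python3 -m crank '[[0.035,0,0.0015,0,0],[0.035,0,0.0015,0,0]]' && python3 chk.py 6.5 147.1 && python3 -m crank '[[0.035,0,0.0015,0,0],[0.035,0,0.0015,0,0]]' && python3 chk.py 6.5 147.1
```

```text
t: 16.75
tcp_pos: [0.5705, 0.1232, 0.1008]
tool_rot: [0.559, 0.433, -0.559, 0.433]
force: [-2.7, 1.4, -0.1]
finger_gap: 0.409
t 16.75 F tool [ 0.1 -3.  -0.7]  x^ -2.7 z 100.8 top 145.0 gap 0.409
t: 17.0
tcp_pos: [0.5735, 0.1224, 0.1019]
tool_rot: [0.559, 0.433, -0.559, 0.433]
force: [-2.2, 1.8, 1.3]
finger_gap: 0.414
t 17.00 F tool [-1.3 -2.6 -1.2]  x^ 0.4 z 101.9 top 145.0 gap 0.414
t: 17.25
tcp_pos: [0.5764, 0.1217, 0.1024]
tool_rot: [0.559, 0.433, -0.559, 0.433]
force: [-1.0, 0.8, 0.5]
finger_gap: 0.41
t 17.25 F tool [-0.5 -1.2 -0.5]  x^ 3.4 z 102.4 top 145.0 gap 0.410
t: 17.5
tcp_pos: [0.5792, 0.121, 0.1023]
tool_rot: [0.559, 0.433, -0.559, 0.433]
force: [-2.0, 2.2, -0.3]
finger_gap: 0.414
t 17.50 F tool [ 0.3 -2.4 -1.7]  x^ 6.3 z 102.3 top 145.0 gap 0.414
t: 17.75
tcp_pos: [0.5821, 0.1202, 0.1023]
tool_rot: [-0.559, -0.433, 0.559, -0.433]
force: [-1.3, 1.6, -0.2]
finger_gap: 0.407
t 17.75 F tool [ 0.2 -1.7 -1.2]  x^ 9.3 z 102.3 top 145.0 gap 0.407
```

Upright now, with no drop yet, so I'll carry on past upright.

```bash
python3 -m crank '[[0.035,0,0.0015,0,0],[0.035,0,0.0015,0,0]]' && python3 chk.py 6.5 147.1 && python3 -m crank '[[0.035,0.0002,0.0015,0,0],[0.035,0.0002,0.0015,0,0]]' && python3 chk.py 6.5 147.1 && python3 -m crank '[[0.035,0.0003,0.0015,0,0],[0.035,0.0003,0.0015,0,0]]' && python3 chk.py 6.5 147.1 && python3 -m crank '[[0.035,0.0003,0.0015,0,0],[0.035,0.0003,0.0015,0,0]]' && python3 chk.py 6.5 147.1 && python3 -m crank '[[0.035,0.0004,0.0015,0,0],[0.035,0.0004,0.0015,0,0]]' && python3 chk.py 6.5 147.1
```

```text
t: 18.0
tcp_pos: [0.585, 0.1194, 0.1023]
tool_rot: [-0.559, -0.433, 0.559, -0.433]
force: [-1.5, 2.9, 0.9]
finger_gap: 0.407
t 18.00 F tool [-0.9 -2.2 -2.4]  x^ 12.3 z 102.3 top 145.0 gap 0.407
t: 18.25
tcp_pos: [0.588, 0.1186, 0.1019]
tool_rot: [-0.559, -0.433, 0.559, -0.433]
force: [-1.7, 0.6, 0.2]
finger_gap: 0.41
t 18.25 F tool [-0.2 -1.8 -0.2]  x^ 15.3 z 101.9 top 145.0 gap 0.410
t: 18.5
tcp_pos: [0.5909, 0.1178, 0.1013]
tool_rot: [-0.559, -0.433, 0.559, -0.433]
force: [-1.7, 1.6, -1.2]
finger_gap: 0.409
t 18.50 F tool [ 1.2 -2.  -1.1]  x^ 18.3 z 101.3 top 145.0 gap 0.409
t: 18.75
tcp_pos: [0.5937, 0.1171, 0.1007]
tool_rot: [-0.559, -0.433, 0.559, -0.433]
force: [-1.5, 0.7, -1.0]
finger_gap: 0.408
t 18.75 F tool [ 1.  -1.6 -0.3]  x^ 21.3 z 100.7 top 145.0 gap 0.408
t: 19.0
tcp_pos: [0.5966, 0.1164, 0.0999]
tool_rot: [-0.559, -0.433, 0.559, -0.433]
force: [-0.8, 1.0, 0.5]
finger_gap: 0.412
t 19.00 F tool [-0.5 -1.  -0.7]  x^ 24.3 z 99.9 top 145.0 gap 0.412
```

```bash
python3 -m crank '[[0.035,0.0005,0.0015,0,0],[0.035,0.0005,0.0015,0,0]]' && python3 chk.py 6.5 147.1 && python3 -m crank '[[0.035,0.0005,0.0015,0,0],[0.035,0.0006,0.0015,0,0]]' && python3 chk.py 6.5 147.1 && python3 -m crank '[[0.035,0.0006,0.0015,0,0],[0.035,0.0006,0.0015,0,0]]' && python3 chk.py 6.5 147.1
python3 - <<'E'
from h import *
shot('scene','scene13.png')
crop('scene13.png','sc13.png',340,70,460,220,4)
E
```

```text
t: 19.25
tcp_pos: [0.5995, 0.1156, 0.0989]
tool_rot: [-0.559, -0.433, 0.559, -0.433]
force: [-0.9, 1.2, -0.0]
finger_gap: 0.412
t 19.25 F tool [ 0.  -1.1 -1. ]  x^ 27.3 z 98.9 top 145.0 gap 0.412
t: 19.5
tcp_pos: [0.6024, 0.1148, 0.0978]
tool_rot: [-0.559, -0.433, 0.559, -0.433]
force: [-1.1, 0.9, 0.9]
finger_gap: 0.413
t 19.50 F tool [-0.9 -1.2 -0.6]  x^ 30.3 z 97.8 top 145.0 gap 0.413
t: 19.75
tcp_pos: [0.6054, 0.1141, 0.0966]
tool_rot: [-0.559, -0.433, 0.559, -0.433]
force: [-0.1, 1.4, -0.6]
finger_gap: 0.407
t 19.75 F tool [ 0.6 -0.5 -1.3]  x^ 33.3 z 96.6 top 146.0 gap 0.407
```

View pics/sc13.png

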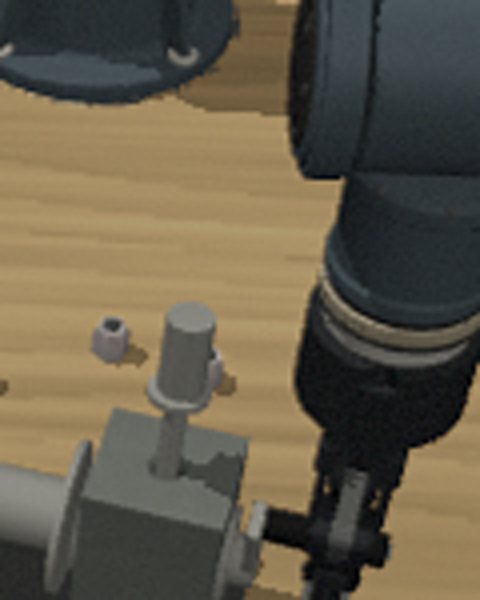

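```bash
python3 -m crank '[[0.035,0.0005,0.001,0,0],[0.035,0,0,0,0]]' && python3 chk.py 5 147.1 && python3 -m crank '[[0.035,0.0005,0.001,0,0],[0.035,0,0,0,0]]' && python3 chk.py 5 147.1 && python3 -m crank '[[0.035,0.0005,0.001,0,0],[0.035,0,0,0,0]]' && python3 chk.py 5 147.1&& python3 -m crank '[[0.035,0.0005,0.001,0,0],[0.035,0,0,0,0]]' && python3 chk.py 5 147.1&& python3 -m crank '[[0.035,0.0005,0.001,0,0],[0.035,0,0,0,0]]' && python3 chk.py 5 147.1
```

```text
t: 20.05
tcp_pos: [0.6065, 0.1138, 0.0961]
tool_rot: [0.559, 0.433, -0.559, 0.433]
force: [-0.6, 0.9, -0.5]
finger_gap: 0.408
t 20.05 F tool [ 0.5 -0.8 -0.7]  x^ 34.5 z 96.1 top 146.0 gap 0.408
t: 20.3
tcp_pos: [0.6073, 0.1136, 0.0956]
tool_rot: [0.559, 0.433, -0.559, 0.433]
force: [-1.0, 0.1, 0.1]
finger_gap: 0.412
t 20.30 F tool [-0.1 -1.   0.1]  x^ 35.3 z 95.6 top 146.0 gap 0.412
t: 20.55
tcp_pos: [0.6083, 0.1134, 0.0951]
tool_rot: [0.559, 0.433, -0.559, 0.433]
force: [-1.6, 0.3, 0.2]
finger_gap: 0.411
t 20.55 F tool [-0.2 -1.6  0.1]  x^ 36.4 z 95.1 top 146.0 gap 0.411
t: 20.8
tcp_pos: [0.6093, 0.1131, 0.0946]
tool_rot: [0.559, 0.433, -0.559, 0.433]
force: [-0.6, 0.9, -0.3]
finger_gap: 0.407
t 20.80 F tool [ 0.3 -0.8 -0.7]  x^ 37.4 z 94.6 top 146.0 gap 0.407
t: 21.05
tcp_pos: [0.6103, 0.1129, 0.0941]
tool_rot: [0.559, 0.433, -0.559, 0.433]
force: [-0.5, 0.2, -0.6]
finger_gap: 0.406
t 21.05 F tool [ 0.6 -0.6 -0. ]  x^ 38.4 z 94.1 top 146.0 gap 0.406
```

```bash
python3 -m crank '[[0.035,0.0005,0.001,0,0],[0.035,0.0005,0.001,0,0]]' && python3 chk.py 5 147.1 && python3 -m crank '[[0.035,0.0005,0.001,0,0],[0.035,0.0005,0.001,0,0]]' && python3 chk.py 5 147.1 && python3 -m crank '[[0.035,0.0006,0.001,0,0],[0.035,0.0006,0.001,0,0]]' && python3 chk.py 5 147.1&& python3 -m crank '[[0.035,0.0007,0.001,0,0],[0.035,0.0007,0.001,0,0]]' && python3 chk.py 5 147.1&& python3 -m crank '[[0.035,0.0008,0.001,0,0],[0.035,0.0008,0.001,0,0]]' && python3 chk.py 5 147.1
```

```text
t: 21.3
tcp_pos: [0.612, 0.1124, 0.0931]
tool_rot: [-0.559, -0.433, 0.559, -0.433]
force: [-0.8, 0.3, -0.1]
finger_gap: 0.406
t 21.30 F tool [ 0.1 -0.8 -0.1]  x^ 40.2 z 93.1 top 146.0 gap 0.406
t: 21.55
tcp_pos: [0.6141, 0.1119, 0.0921]
tool_rot: [0.559, 0.433, -0.559, 0.433]
force: [-1.5, 1.0, -0.4]
finger_gap: 0.412
t 21.55 F tool [ 0.4 -1.7 -0.6]  x^ 42.3 z 92.1 top 153.5 gap 0.412
```

The pin dropped at tool x̂ ≈ 42 mm, with the push still only 1.7 N. I'll look before doing anything else.

Run:
```python
from h import *
shot('scene','scene14.png')
crop('scene14.png','sc14.png',340,70,460,220,4)
go(.5508,.0362,.25)
```

```text
tcp [0.6143 0.1118 0.0921] ang y -14.5 tilt [-1.e+00  4.e-04 -1.e-04] F [-0.33  0.24  0.51] gap 0.407 t 21.65 d tool [-0.158  -0.0425  0.0891] n 0.1863
```

View pics/sc14.png

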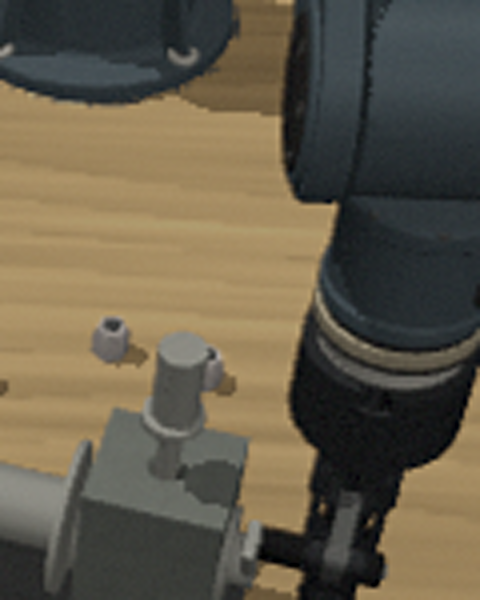

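```bash
python3 -m crank '[[0.035,0.0007,0.001,0,0],[0.035,0,0,0,0]]' && python3 chk.py 4 160 && python3 -m crank '[[0.035,0.0007,0.001,0,0],[0.035,0,0,0,0]]' && python3 chk.py 4 160 && python3 -m crank '[[0.035,0.0007,0.001,0,0],[0.035,0,0,0,0]]' && python3 chk.py 4 160
```

```text
t: 21.85
tcp_pos: [0.6151, 0.1116, 0.0914]
tool_rot: [0.559, 0.433, -0.559, 0.433]
force: [-0.3, 0.4, 0.2]
finger_gap: 0.407
t 21.85 F tool [-0.2 -0.4 -0.3]  x^ 43.4 z 91.4 top 153.5 gap 0.407
t: 22.1
tcp_pos: [0.6161, 0.1114, 0.0907]
tool_rot: [0.559, 0.433, -0.559, 0.433]
force: [-0.8, 1.0, -0.5]
finger_gap: 0.407
t 22.10 F tool [ 0.5 -1.  -0.8]  x^ 44.4 z 90.7 top 153.0 gap 0.407
t: 22.35
tcp_pos: [0.6171, 0.1111, 0.09]
tool_rot: [0.559, 0.433, -0.559, 0.433]
force: [-0.7, 0.6, 0.2]
finger_gap: 0.408
t 22.35 F tool [-0.2 -0.8 -0.4]  x^ 45.4 z 90.0 top 153.0 gap 0.408
```

```bash
python3 -m crank '[[0.035,0.0007,0.001,0,0],[0.035,0,0,0,0]]' && python3 chk.py 3 160 && python3 -m crank '[[0.035,0.0007,0.001,0,0],[0.035,0,0,0,0]]' && python3 chk.py 3 160 && python3 -m crank '[[0.035,0.0007,0.001,0,0],[0.035,0,0,0,0]]' && python3 chk.py 3 160
```

```text
t: 22.6
tcp_pos: [0.618, 0.1109, 0.0892]
tool_rot: [0.559, 0.433, -0.559, 0.433]
force: [-0.7, 0.4, -0.6]
finger_gap: 0.41
t 22.60 F tool [ 0.6 -0.8 -0.2]  x^ 46.4 z 89.2 top 153.0 gap 0.410
t: 22.85
tcp_pos: [0.619, 0.1106, 0.0885]
tool_rot: [0.559, 0.433, -0.559, 0.433]
force: [-1.2, -0.1, -0.4]
finger_gap: 0.412
t 22.85 F tool [ 0.4 -1.1  0.4]  x^ 47.4 z 88.5 top 153.0 gap 0.412
t: 23.1
tcp_pos: [0.62, 0.1103, 0.0879]
tool_rot: [0.559, 0.433, -0.559, 0.433]
force: [-0.3, 1.3, -0.5]
finger_gap: 0.413
t 23.10 F tool [ 0.5 -0.6 -1.2]  x^ 48.4 z 87.9 top 153.0 gap 0.413
```

```bash
python3 -m crank '[[0.035,0.0007,0.001,0,0],[0.035,0,0,0,0]]' && python3 chk.py 3 160 && python3 -m crank '[[0.035,0.0007,0.001,0,0],[0.035,0,0,0,0]]' && python3 chk.py 3 160
python3 - <<'E'
from h import *
shot('scene','scene15.png'); shot('wrist','wrist15.png')
crop('scene15.png','sc15.png',340,70,460,220,4)
E
```

```text
t: 23.35
tcp_pos: [0.621, 0.1101, 0.0871]
tool_rot: [0.559, 0.433, -0.559, 0.433]
force: [-0.9, 0.5, -1.1]
finger_gap: 0.408
t 23.35 F tool [ 1.1 -1.  -0.2]  x^ 49.4 z 87.1 top 151.5 gap 0.408
t: 23.6
tcp_pos: [0.6219, 0.1099, 0.0864]
tool_rot: [0.559, 0.433, -0.559, 0.433]
force: [-0.9, 0.7, -0.5]
finger_gap: 0.41
t 23.60 F tool [ 0.5 -1.  -0.4]  x^ 50.3 z 86.4 top 151.0 gap 0.410
```

View pics/sc15.png

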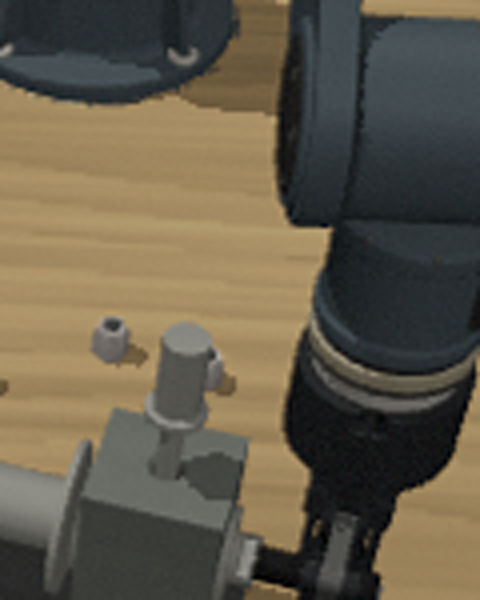

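View pics/wrist15.png

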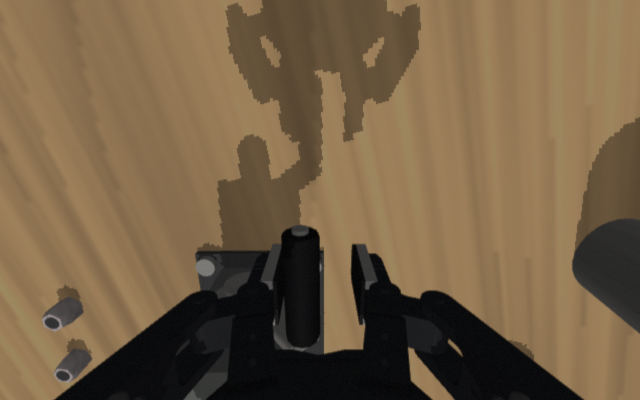

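```bash
python3 -m crank '[[0.035,0,-0.005,0,0],[0.035,0,-0.005,0,0],[0.035,0,-0.004,0,0],[0.035,0,0,0,0]]' && python3 chk.py 4 160 && python3 -m crank '[[0.035,0,-0.002,0,0],[0.035,0,0,0,0]]' && python3 chk.py 4 160 && python3 -m crank '[[0.035,-0.0005,-0.0015,0,0],[0.035,0,0,0,0]]' && python3 chk.py 4 160 && python3 -m crank '[[0.035,-0.0005,-0.001,0,0],[0.035,0,0,0,0]]' && python3 chk.py 4 160
```

```text
t: 24.15
tcp_pos: [0.6073, 0.1136, 0.0865]
tool_rot: [-0.559, -0.433, 0.559, -0.433]
force: [0.1, 0.1, 0.1]
finger_gap: 0.413
t 24.15 F tool [-0.1  0.  -0.2]  x^ 35.3 z 86.5 top 151.0 gap 0.413
t: 24.4
tcp_pos: [0.6061, 0.1139, 0.0865]
tool_rot: [-0.559, -0.433, 0.559, -0.433]
force: [0.1, 0.3, -1.0]
finger_gap: 0.412
t 24.40 F tool [ 1.   0.1 -0.3]  x^ 34.1 z 86.5 top 151.0 gap 0.412
t: 24.65
tcp_pos: [0.6052, 0.1142, 0.0872]
tool_rot: [0.559, 0.433, -0.559, 0.433]
force: [0.3, 0.1, -0.2]
finger_gap: 0.415
t 24.65 F tool [ 0.2  0.3 -0.1]  x^ 33.1 z 87.2 top 151.0 gap 0.415
t: 24.9
tcp_pos: [0.6047, 0.1143, 0.0879]
tool_rot: [0.56, 0.432, -0.559, 0.433]
force: [1.7, -2.3, 1.4]
finger_gap: 0.409
t 24.90 F tool [-1.4  2.2  1.9]  x^ 32.6 z 87.9 top 150.5 gap 0.409
```

```bash
python3 -m crank '[[0.035,-0.0007,-0.001,0,0],[0.035,0,0,0,0]]' && python3 chk.py 4.5 160 && python3 -m crank '[[0.035,-0.0007,-0.001,0,0],[0.035,0,0,0,0]]' && python3 chk.py 4.5 160 && python3 -m crank '[[0.035,-0.0007,-0.001,0,0],[0.035,0,0,0,0]]' && python3 chk.py 4.5 160  && python3 -m crank '[[0.035,-0.0007,-0.001,0,0],[0.035,0,0,0,0]]' && python3 chk.py 4.5 160
```

```text
t: 25.15
tcp_pos: [0.6031, 0.1147, 0.0884]
tool_rot: [0.559, 0.433, -0.559, 0.433]
force: [1.9, -0.4, -0.1]
finger_gap: 0.409
t 25.15 F tool [ 0.1  1.9 -0.1]  x^ 31.0 z 88.4 top 151.0 gap 0.409
t: 25.4
tcp_pos: [0.6017, 0.1151, 0.089]
tool_rot: [-0.559, -0.433, 0.559, -0.433]
force: [2.6, -1.3, 0.2]
finger_gap: 0.412
t 25.40 F tool [-0.2  2.9  0.6]  x^ 29.5 z 89.0 top 151.0 gap 0.412
t: 25.65
tcp_pos: [0.6006, 0.1154, 0.0896]
tool_rot: [-0.559, -0.433, 0.559, -0.433]
force: [2.2, -0.6, -0.3]
finger_gap: 0.413
t 25.65 F tool [0.3 2.2 0. ]  x^ 28.4 z 89.6 top 151.0 gap 0.413
t: 25.9
tcp_pos: [0.5997, 0.1156, 0.0903]
tool_rot: [-0.559, -0.433, 0.559, -0.433]
force: [1.1, 0.3, -0.0]
finger_gap: 0.411
t 25.90 F tool [ 0.   1.  -0.5]  x^ 27.5 z 90.3 top 151.0 gap 0.411
```

```bash
python3 -m crank '[[0.035,0,0.005,0,0],[0.055,0,0.004,0,0],[0.055,0,0,0,0],[0.055,-0.03,0,0,0],[0.055,-0.04,0,0,0]]' && python3 -m crank '[[0.055,-0.05,0,0,0],[0.055,-0.04,0,0,0],[0.055,0,0,0,0],[0.055,0,0,0,0]]'
python3 - <<'E'
from h import *
shot('scene','scene16.png'); shot('wrist','wrist16.png')
crop('scene16.png','sc16.png',340,70,460,220,4)
go(.5508,.0362,.25)
E
```

```text
t: 26.45
tcp_pos: [0.6064, 0.1133, 0.1584]
tool_rot: [-0.557, -0.435, 0.561, -0.431]
force: [0.5, -1.1, 0.8]
finger_gap: 0.641
t: 26.85
tcp_pos: [0.6087, 0.1134, 0.2513]
tool_rot: [0.56, 0.433, -0.559, 0.433]
force: [0.8, -0.8, -0.6]
finger_gap: 0.644
tcp [0.6072 0.1133 0.2486] ang y -14.5 tilt [-1.     -0.0038  0.001 ] F [ 0.03 -0.14 -1.34] gap 0.643 t 26.95 d tool [-0.0011 -0.0354  0.0887] n 0.0955
```

View pics/sc16.png

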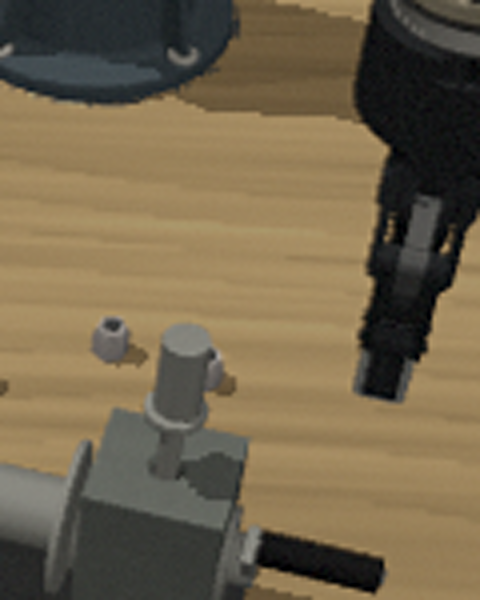

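View pics/wrist16.png

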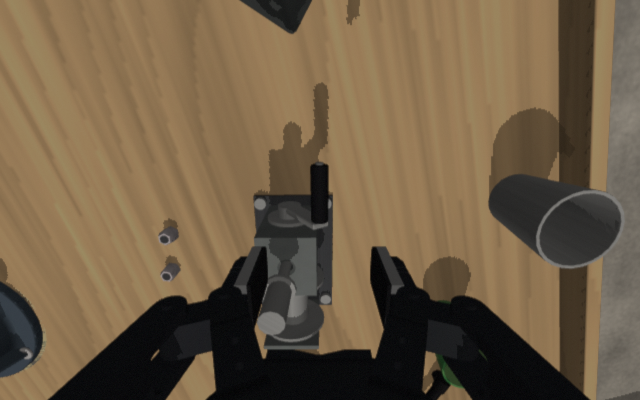

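Run:
```python
from h import *
w=load('wrist16.png'); p=onz(w,271,322,.196);print(p,pt(w,271,322))
s=load('scene16.png'); print(onz(s,340+185/4-.4,70+340/4-.4,.196))
t=shot('top','top16.png'); crop('top16.png','t16.png',180,150,340,270,5)
go(p[0],p[1],.25)
```

```text
[0.5480673  0.03853233 0.196     ] [0.54809732 0.03859007 0.19607336]
[0.54928978 0.03336659 0.196     ]
tcp [0.6072 0.1133 0.2482] ang y -14.5 tilt [-1.     -0.0045  0.0011] F [-0.36  0.78 -0.34] gap 0.645 t 27.0 d tool [-0.0015 -0.0385  0.0872] n 0.0953
```

View pics/t16.png

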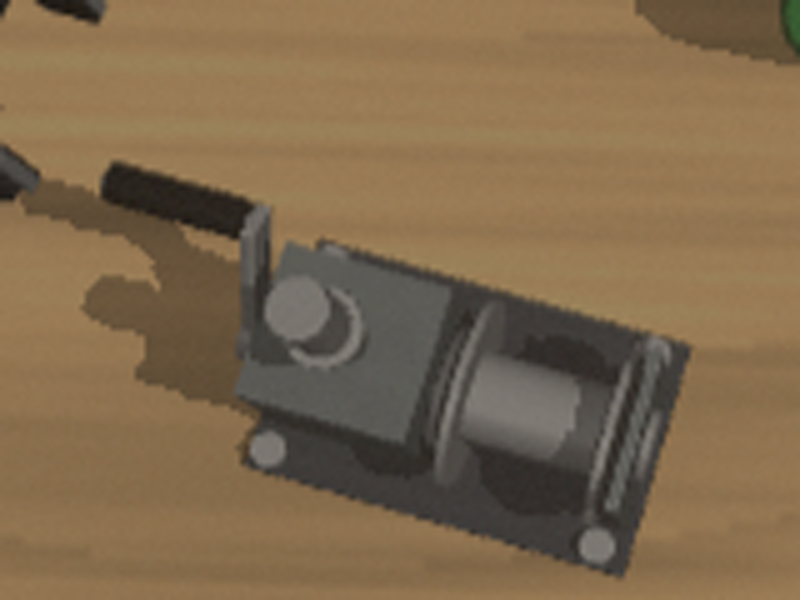

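```bash
python3 -m crank '[[0.0,0,-0.009,0.022,0],[0.0,0,-0.009,0.022,0],[0.0,0,-0.009,0.022,0],[0.0,0,-0.009,0.022,0],[0.0,0,0,0,0]]' && python3 -m crank '[[0.0,0.02,0,0,0],[0.0,0.02,0,0,0],[0.0,0,0,0,0],[0.0,0,0,0,0]]'
python3 - <<'E'
from h import *
shot('wrist','wrist17.png'); shot('scene','scene17.png')
crop('scene17.png','sc17.png',340,70,460,220,4)
go(.5505,.0365,.196)
E
```

```text
t: 27.5
tcp_pos: [0.549, 0.0356, 0.2483]
tool_rot: [-0.558, -0.434, 0.561, -0.431]
force: [0.3, 0.6, 0.5]
finger_gap: 0.005
t: 27.9
tcp_pos: [0.5517, 0.0376, 0.2094]
tool_rot: [-0.559, -0.434, 0.559, -0.432]
force: [0.1, -0.2, 0.1]
finger_gap: -0.001
tcp [0.5525 0.0374 0.2107] ang y -14.5 tilt [-1.e+00  9.e-04 -2.e-04] F [0.04 0.08 0.26] gap 0.0 t 28.0 d tool [ 0.0147 -0.0018  0.0013] n 0.0149
```

View pics/wrist17.png

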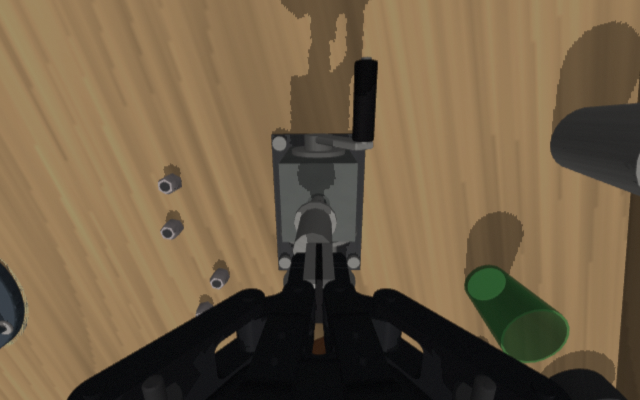

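View pics/sc17.png

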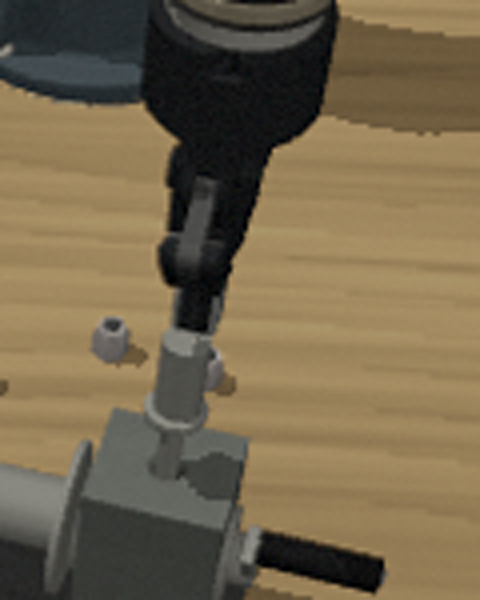

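```bash
python3 -m crank '[[0.0,0.005,-0.002,0.001,0],[0.0,0.005,0,0,0],[0.0,0.002,0,0,0],[0.0,0,0,0,0]]' && python3 -m crank '[[0.0,0.0015,0,0,0],[0.0,0,0,0,0]]' && python3 -m crank '[[0.0,0.001,0,0,0],[0.0,0,0,0,0]]'&& python3 -m crank '[[0.0,0.001,0,0,0],[0.0,0,0,0,0]]'
```

```text
t: 28.4
tcp_pos: [0.5493, 0.0367, 0.198]
tool_rot: [-0.559, -0.433, 0.559, -0.433]
force: [-0.8, -0.4, -0.3]
finger_gap: -0.0
t: 28.6
tcp_pos: [0.5496, 0.0366, 0.1967]
tool_rot: [-0.559, -0.433, 0.559, -0.433]
force: [-0.7, 0.5, -0.4]
finger_gap: -0.002
t: 28.8
tcp_pos: [0.5498, 0.0366, 0.196]
tool_rot: [0.559, 0.433, -0.559, 0.433]
force: [0.1, -0.1, 0.3]
finger_gap: 0.002
t: 29.0
tcp_pos: [0.5502, 0.0365, 0.1953]
tool_rot: [0.559, 0.433, -0.559, 0.433]
force: [0.0, -0.1, 3.5]
finger_gap: -0.001
```

Contact at 3.5 N. I'll push on in 1 mm steps.

```bash
cat > fz.py <<'E'
import sys
from h import *
s=manip.sense(); sys.exit(1 if s['force'][2]>float(sys.argv[1]) or np.hypot(*s['force'][:2])>8 else 0)
E
python3 -m crank '[[0.0,0.001,0,0,0],[0.0,0,0,0,0]]' | grep -E 'tcp|force' && python3 fz.py 16 && python3 -m crank '[[0.0,0.001,0,0,0],[0.0,0,0,0,0]]' | grep -E 'tcp|force' && python3 fz.py 16 && python3 -m crank '[[0.0,0.001,0,0,0],[0.0,0,0,0,0]]' | grep -E 'tcp|force' && python3 fz.py 16 && python3 -m crank '[[0.0,0.001,0,0,0],[0.0,0,0,0,0]]' | grep -E 'tcp|force'
```

```text
tcp_pos: [0.5502, 0.0365, 0.1943]
force: [0.4, 0.0, 4.4]
tcp_pos: [0.5496, 0.0366, 0.1928]
force: [-0.2, -0.5, 2.2]
tcp_pos: [0.5491, 0.0367, 0.1912]
force: [0.1, 0.1, -0.6]
tcp_pos: [0.549, 0.0367, 0.1902]
force: [0.1, -0.3, 0.4]
```

Run:
```python
from h import *
shot('scene','scene18.png')
crop('scene18.png','sc18.png',340,70,460,220,4)
```

```text
(no output)
```

View pics/sc18.png

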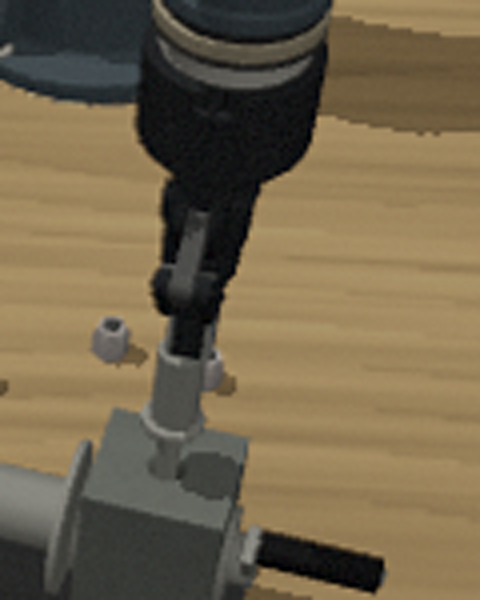

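```bash
python3 -m crank '[[0.0,0.001,0,0,0],[0.0,0,0,0,0]]' | grep -E 'tcp|force' && python3 fz.py 16 && python3 -m crank '[[0.0,0.001,0,0,0],[0.0,0,0,0,0]]' | grep -E 'tcp|force' && python3 fz.py 16 && python3 -m crank '[[0.0,0.001,0,0,0],[0.0,0,0,0,0]]' | grep -E 'tcp|force' && python3 fz.py 16 && python3 -m crank '[[0.0,0.001,0,0,0],[0.0,0,0,0,0]]' | grep -E 'tcp|force' && python3 fz.py 16 && python3 -m crank '[[0.0,0.001,0,0,0],[0.0,0,0,0,0]]' | grep -E 'tcp|force'&& python3 fz.py 16 && python3 -m crank '[[0.0,0.001,0,0,0],[0.0,0,0,0,0]]' | grep -E 'tcp|force'
```

```text
tcp_pos: [0.5495, 0.0367, 0.1896]
force: [0.3, 0.1, -0.1]
tcp_pos: [0.5495, 0.0366, 0.1887]
force: [0.4, 0.1, 1.2]
tcp_pos: [0.5495, 0.0366, 0.1877]
force: [0.3, 0.3, -0.8]
tcp_pos: [0.5495, 0.0366, 0.1867]
force: [-0.7, -0.6, -0.9]
tcp_pos: [0.5495, 0.0366, 0.1857]
force: [-0.4, 0.7, 0.3]
tcp_pos: [0.5495, 0.0366, 0.1846]
force: [0.3, 0.0, -0.6]
```

Run:
```python
from h import *
shot('scene','scene19.png');shot('wrist','wrist19.png')
crop('scene19.png','sc19.png',340,70,460,220,4)
```

```text
(no output)
```

View pics/sc19.png

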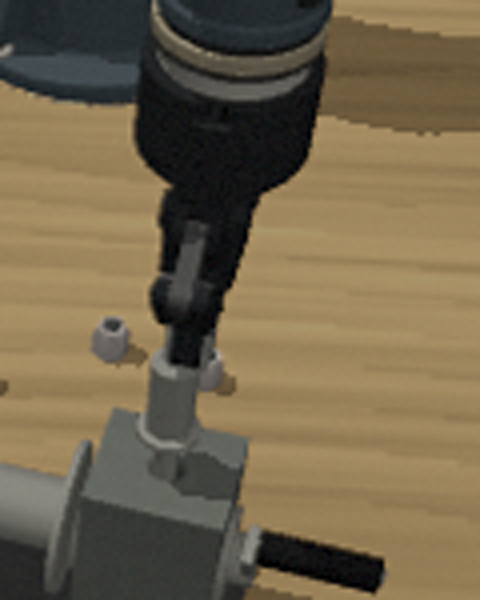

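View pics/wrist19.png

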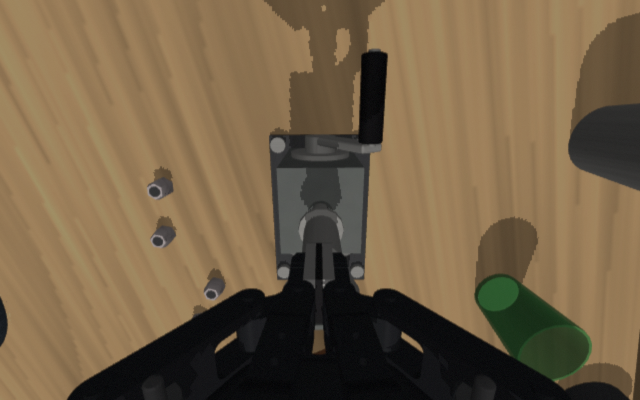

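```bash
python3 -m crank '[[0.0,0.001,0,0,0],[0.0,0.001,0,0,0]]' | grep -E 'tcp|force' && python3 fz.py 16 && python3 -m crank '[[0.0,0.001,0,0,0],[0.0,0.001,0,0,0]]' | grep -E 'tcp|force' && python3 fz.py 16 && python3 -m crank '[[0.0,0.001,0,0,0],[0.0,0.001,0,0,0]]' | grep -E 'tcp|force' && python3 fz.py 16 && python3 -m crank '[[0.0,0.001,0,0,0],[0.0,0.001,0,0,0]]' | grep -E 'tcp|force' && python3 fz.py 16 && python3 -m crank '[[0.0,0.001,0,0,0],[0.0,0.001,0,0,0]]' | grep -E 'tcp|force'
```

```text
tcp_pos: [0.5498, 0.0367, 0.183]
force: [0.3, 1.3, 3.6]
tcp_pos: [0.5499, 0.0367, 0.181]
force: [0.6, 0.4, 2.3]
tcp_pos: [0.5496, 0.0367, 0.1787]
force: [-0.2, 0.7, 1.7]
tcp_pos: [0.5495, 0.0366, 0.1766]
force: [-0.8, 0.1, 1.6]
tcp_pos: [0.5496, 0.0367, 0.1747]
force: [0.9, 1.2, 1.3]
```

```bash
python3 -m crank '[[0.0,0.001,0,0,0],[0.0,0.001,0,0,0]]' | grep -E 'tcp|force' && python3 fz.py 16 && python3 -m crank '[[0.0,0.001,0,0,0],[0.0,0.001,0,0,0]]' | grep -E 'tcp|force' && python3 fz.py 16 && python3 -m crank '[[0.0,0.001,0,0,0],[0.0,0.001,0,0,0]]' | grep -E 'tcp|force' && python3 fz.py 16 && python3 -m crank '[[0.0,0.001,0,0,0],[0.0,0.001,0,0,0]]' | grep -E 'tcp|force' ;python3 - <<'E'
from h import *
shot('scene','scene20.png');
crop('scene20.png','sc20.png',340,70,460,220,4)
E
```

```text
tcp_pos: [0.5496, 0.0366, 0.1727]
force: [-0.2, 0.0, 1.0]
tcp_pos: [0.5496, 0.0367, 0.1708]
force: [0.9, 1.5, 0.9]
tcp_pos: [0.5496, 0.0367, 0.1688]
force: [0.5, 0.9, 2.0]
tcp_pos: [0.5496, 0.0367, 0.1668]
force: [0.1, 0.7, 3.5]
```

View pics/sc20.png

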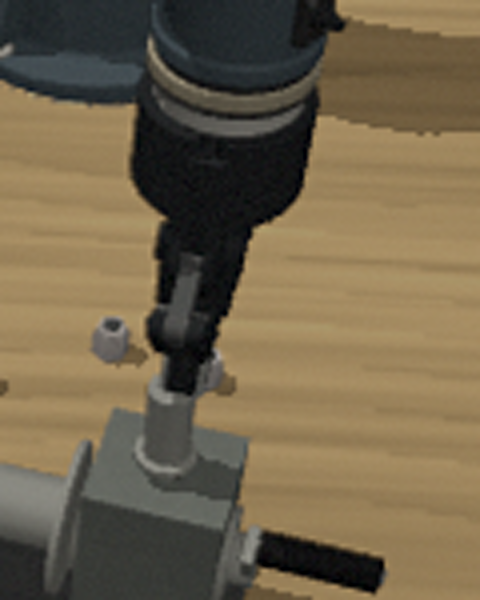

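```bash
python3 -m crank '[[0.0,0.001,0,0,0],[0.0,0.001,0,0,0]]' | grep -E 'tcp|force' && python3 fz.py 16 && python3 -m crank '[[0.0,0.001,0,0,0],[0.0,0.001,0,0,0]]' | grep -E 'tcp|force' && python3 fz.py 16 && python3 -m crank '[[0.0,0.001,0,0,0],[0.0,0.001,0,0,0]]' | grep -E 'tcp|force' && python3 fz.py 16 && python3 -m crank '[[0.0,0.001,0,0,0],[0.0,0,0,0,0]]' | grep -E 'tcp|force' && python3 fz.py 16 && python3 -m crank '[[0.0,0.001,0,0,0],[0.0,0,0,0,0]]' | grep -E 'tcp|force' && python3 fz.py 16 && python3 -m crank '[[0.0,0.001,0,0,0],[0.0,0,0,0,0]]' | grep -E 'tcp|force'
```

```text
tcp_pos: [0.5496, 0.0366, 0.1648]
force: [-0.8, 0.9, 4.1]
tcp_pos: [0.5496, 0.0366, 0.1627]
force: [-0.7, 1.0, 1.9]
tcp_pos: [0.5496, 0.0367, 0.1607]
force: [0.1, 1.3, 1.7]
tcp_pos: [0.5496, 0.0368, 0.1598]
force: [-0.9, 1.0, 2.2]
tcp_pos: [0.5498, 0.0372, 0.1595]
force: [-1.1, 2.7, 6.1]
tcp_pos: [0.5499, 0.0375, 0.1593]
force: [-3.0, 2.8, 11.8]
```

Hard stop reached: z = 0.1593, where 0.159 was expected, and the force is climbing. I'll give it one more small press, then lift and look.

```bash
python3 -m crank '[[0.0,0.001,0,0,0],[0.0,0,0,0,0],[0.0,0,0,0,0]]'; python3 -m crank '[[0.0,-0.005,0,0,0],[0.0,-0.03,0,0,0],[0.0,-0.04,0,0,0],[0.0,-0.04,0,0,0],[0.0,0,0,0,0]]'; python3 -m crank '[[0.0,0,0,0.02,0],[0.0,0,0,0.03,0],[0.0,0,0,0.04,0],[0.0,0,0,0.03,0],[0.0,0,0,0,0]]'
python3 - <<'E'
from h import *
shot('scene','scene21.png');shot('top','top21.png');shot('wrist','wrist21.png')
crop('scene21.png','sc21.png',340,100,460,220,5)
crop('top21.png','t21.png',180,150,340,270,5)
go(.55,.036,.2)
E
```

```text
t: 34.5
tcp_pos: [0.5499, 0.0376, 0.1592]
tool_rot: [0.56, 0.433, -0.558, 0.433]
force: [-2.4, 4.2, 16.5]
finger_gap: 0.001
t: 35.0
tcp_pos: [0.5532, 0.0359, 0.2772]
tool_rot: [0.562, 0.43, -0.556, 0.436]
force: [0.7, -0.6, -0.8]
finger_gap: -0.005
t: 35.5
tcp_pos: [0.5184, -0.0828, 0.2707]
tool_rot: [-0.559, -0.432, 0.561, -0.432]
force: [1.3, 0.1, -0.1]
finger_gap: -0.007
tcp [ 0.5192 -0.0793  0.271 ] ang y -14.5 tilt [-1.0e+00 -1.6e-03 -4.0e-04] F [-0.08  0.    0.92] gap 0.001 t 35.65 d tool [ 0.0711  0.001  -0.1193] n 0.1389
```

View pics/sc21.png

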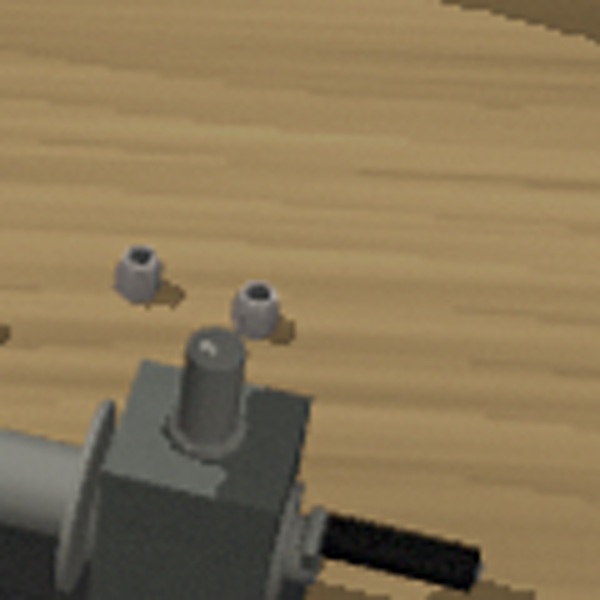

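View pics/wrist21.png

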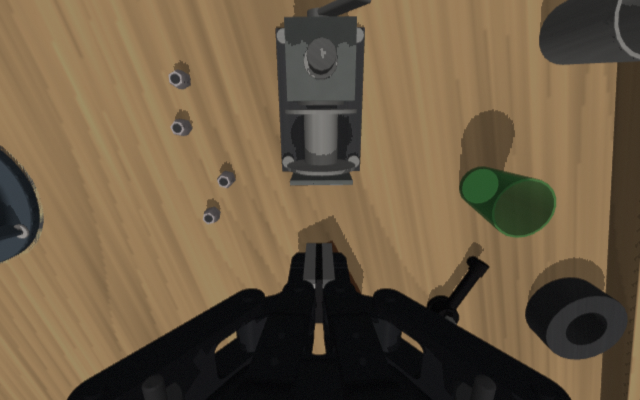

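View pics/top21.png

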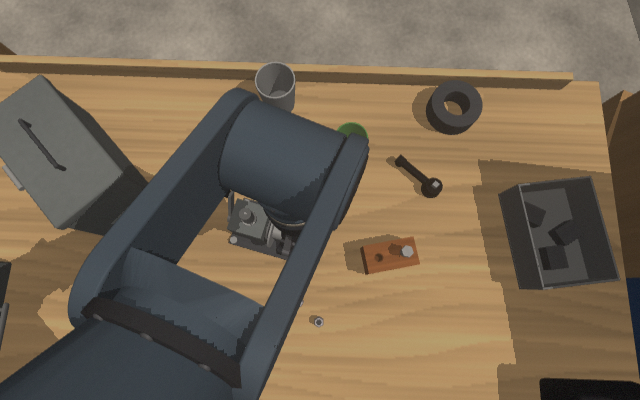

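```bash
python3 - <<'E'
from h import *
w=load('wrist21.png');s=load('scene21.png')
print(np.mean([pt(w,322+i,47+j) for i in(-3,0,3) for j in (-3,0,3)],0).round(4), 'face',pt(w,340,85).round(4),pt(w,298,60).round(4))
print(np.mean([pt(s,383+i,169+j) for i in(-2,0,2) for j in (-1,0,1)],0).round(4),'face',pt(s,340+130/5,100+440/5).round(4),pt(s,340+285/5,100+430/5).round(4))
for u,v in[(308,52),(322,47),(336,52),(322,38)]: print(u,v,pt(w,u,v).round(4))
st=manip.sense();print(st['force'].round(2),st['tcp_pos'].round(4),np.abs(st['qd']).max())
E
python3 -m crank '[[0.0,0,0,0,0],[0.0,0,0,0,0],[0.0,0,0,0,0]]'
```

```text
[0.5524 0.0389 0.159 ] face [0.5635 0.0103 0.1091] [0.5302 0.0419 0.1081]
[0.5507 0.0319 0.1587] face [0.554  0.0032 0.1056] [0.5505 0.0647 0.1124]
308 52 [0.5409 0.0381 0.16  ]
322 47 [0.5524 0.0388 0.1598]
336 52 [0.5664 0.0392 0.1097]
322 38 [0.5539 0.0448 0.1599]
[-0.08  0.    0.92] [ 0.5192 -0.0793  0.271 ] 0.023038508543689405
t: 35.95
tcp_pos: [0.5197, -0.0787, 0.2717]
tool_rot: [-0.559, -0.433, 0.559, -0.433]
force: [-0.3, -0.9, 0.1]
finger_gap: -0.003
```

The head top measures about 0.159 m in both views. That is exactly the home height (0.110 + 0.049), and the head is upright. Handing in.

```bash
python3 -c "
from station import manip
print(manip.sign_off())"
```

```text
the job is handed in; nothing more can be done
None
```

The winch is locked and the job is handed in at about 36 s of the 72 s. The sign-off reported no verdict.

- **Placing:** I took the pin from the rack and lowered it into the bore. It met the shaft at the expected height, 8.6 N at most, and I let go of it.
- **Turning:** I straddled the grip with open fingers and pushed it over in small steps, at about 5.4 N or less. The camera saw the pin drop about 12 mm near 0.5 rad past upright.
- **After the drop:** I kept turning about 8 mm at the grip, at 1 to 2 N, and never felt a clear dead stop. I stopped because the pin was starting to tilt, then eased the crank back about 5 mm to centre the hole.
- **Pressing:** I pressed the pin down with shut fingers until it stopped hard at tool height 0.159 m, peak 16.5 N. On the way down I felt less than about 4.4 N, which is under the 5 to 12 N stated for the spring catch.

**Last checks:**
- The head top read 0.159 to 0.160 m in the wrist view and 0.159 m in the scene view, against 0.159 m for fully home. The head looked upright, though I did not measure its angle.
- I had no exact reading of how well the collar is centred. The two cameras differ by about 7 mm in y (0.032 and 0.039 m), on either side of the hole at about 0.036 m.
- The arm was clear of everything. I never touched the bolt, cup or wrench head, and in the last pictures they looked unmoved. The arm partly hid the cup from above, and I did not re-measure them.

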